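# Clamp a broken mushroom block back together and hold it

### The job

A mushroom-growing block has broken in two, and one half already stands in the bench clamp against the fixed end jaw. Stand the loose half upright on the clamp's board with its broken face towards the other half's broken face and let go of it, then drive the jaw up by pumping the trigger against the pistol grip (do not push the jaw or its rod by hand) until the two halves are pressed together and the springs behind the pressure plate are squeezed about half way; never squash those springs nearly flat, or the block crumbles. Finish holding: keep the trigger squeezed so that the pressure stays on while I come with the strap, and do not shift the other things on the bench.

Things in the scene. Friction and masses are not known exactly. Their poses are not given: they have to be found in the camera images.
- clamp: Bench clamp bolted to a wooden base board 150 x 370 x 18 mm; it does not move. Origin on the bench below the push rod's axis. Axes: x across the clamp, y along the rod (the jaw drives towards -y), z up. The board spans y -205 to 165 mm. Fixed jaw at the -y end, an upright plate 116 mm high; body with trigger at y 73 to 151 mm, 87 mm high; the pistol grip points level to -x.
- clamp_bed (a point): Point on the top of the base board (18 mm above the bench) at clamp x 0, y -67 mm; the halves stand on the board about here. Axes as the clamp. Two steel tie rods 10 mm thick run along y at x -52 and +52 mm beside it, their tops 36 mm above the bench.
- clamp_jaw_face (a point): Centre of the rubber face of the fixed jaw (clamp x 0, y -172, z 60 mm); it looks to +y.
- clamp_plate_face (a point): Centre of the moving pressure plate's rubber face (70 x 70 mm, 60 mm above the bench, looks to -y, towards the fixed jaw). It moves with the jaw and gives on its springs. A half must stand between this face and half_a.
- clamp_jaw (a joint): How far the ratchet has driven the jaw plate and its toothed rod towards the fixed jaw, m: starts at 0 to 0.025, at most 0.080. A full squeeze of the trigger drives it about 8 mm (2 to 11 mm the first time); let go, a 12 N friction brake holds the rod. The rod's tail ends in an upturned hook, 103 mm high, at clamp y 280 mm less this value.
- clamp_plate (a joint): How far the springs between pressure plate and jaw plate are squeezed, m: 0 free, 0.018 flat; 1 N per mm. Seen as the gap between the two plates, 18 mm wide when free.
- clamp_trigger (a joint): Trigger angle, rad: 0 let go, 0.28 fully squeezed, against its stop. A spring returns it. At the point clamp_trigger_front a squeeze takes 3 to 12 N while the jaw runs free and up to 18 N with the block clamped.
- clamp_trigger_front (a point): Point on the trigger's front (-y) face, 63 mm from its pivot, where it is pressed towards +y (towards the grip); it travels 18 mm. The trigger is an aluminium lever 10 mm thick, 22 mm high, 60 mm above the bench at mid-height, pivot at clamp x -38, y 112 mm. Fully squeezed it lies parallel to the grip, its front at clamp y 114 mm.
- clamp_grip (a point): Centre of the pistol grip (clamp x -101, y 139, z 60 mm): a fixed black bar 108 mm long along x, 22 mm thick along y, 28 mm high. Its rear face lies at clamp y = 150 mm. Trigger front to grip rear measures 54 mm when let go and 36 mm when squeezed.
- half_a_center (a point): Centre (half-way up) of the half block that already stands in the clamp near the fixed jaw: 64 mm (x) by 70 mm (y) by 84 mm tall, brown, 0.2 to 0.4 kg. Its broken face looks along its own +y.
- half_a_broken (a point): Centre of half_a's broken (paler, crumbly) face, 35 mm from its centre along its own +y.
- half_b_center (a point): Centre (half-way up) of the loose half block standing on the bench: 64 mm (x) by 70 mm (y) by 84 mm tall, 0.2 to 0.4 kg. Its broken face looks along its own -y, so in the clamp its axes point as the clamp's.
- half_b_broken (a point): Centre of half_b's broken (paler, crumbly) face, 35 mm from its centre along its own -y.
- mushroom1: Loose large mushroom, 60 mm across, 38 mm high; leave alone. Origin under it.
- mushroom2: Loose small mushroom, 48 mm across, 32 mm high; leave alone. Origin under it.
- whole_block: An unbroken block, 66 x 145 x 84 mm, standing on the bench; leave alone. Origin under it.
- coupling: Olive plastic pipe coupling, 60 x 52 x 54 mm; leave alone. Origin under it.
- sprayer: White spray bottle, 74 mm across, 206 mm tall; leave alone. Origin under it.
- tape: Roll of tape lying flat, 92 mm across, 24 mm high; leave alone. Origin under it.
- brush: Hand brush lying on the bench; leave alone.

How it is judged:
By the outcome, as a careful person would: the job done as asked, in the order asked, and still so for the second after the job is handed in, while the arm keeps its last pose, push and grip.
It also fails if it takes over 72 s, if anything falls off the work surface, if the arm or the gripper's body presses on something with over 40 N, if the wrist force passes 120 N, or if a joint passes its speed limit or range.

### The arm

A 6-joint arm with a two-finger parallel gripper is mounted at the origin on the work surface. World frame = base frame: x ahead of the robot, y to its left, z up, the work surface at z = 0. Lengths are in m, angles in rad, forces in N, time in s.
With the tool pointing down it reaches from about 0.35 to 0.975 m from the base axis. Payload 4.9 kg.
Tool frame: the origin (TCP) lies at the centre of the arm's flange, where the gripper is bolted on; the fingertips stand 173 mm ahead of it and the grasp point (between the pads) lies 155 mm ahead of it (ctrl.finger_overhang is the distance from the TCP to the fingertips, in m); z points along the fingers, y is the direction in which the jaws open and shut (so a half turn about z gives the same grasp; the last joint's range is limited). The gripper opens to 85 mm and grips with 20 to 120 N. Pads are 22 mm wide; open, the fingers measure 114 mm over their backs; the gripper's body (76 mm by 85 mm) begins 54 mm behind the grasp point. The pads swing forward as they close: fully open they stand 13 mm farther back than shut.
Start: joints at [-0.119, 0.053, 1.613, -0, 1.476, -0.119], TCP at [0.625, 0, 0.405] pointing down, gripper open.
Joint ranges: [-3.01, 3.01], [-1.01, 2.22], [0.06, 2.58], [-1.02, 4.17], [0.09, 2.62], [-3.14, 3.14]. Speed limits (rad/s): [2.57, 2.57, 3.14, 3.14, 3.14, 3.14].

### API

Orientations are given as a rotation vector (axis times angle).
In Python, from station import ctrl, eyes, spotter gives the robot as it stands.
- The arm moves only by the shell command python3 -m crank 'ROWS' [FORCE]. ROWS is JSON, a list of rows, each a list of 7 numbers: the turn, a rotation vector about the tool's x, y, z in rad, then the shift along the tool's x, y, z in mm, then the closure, from -1 (fully open) to 1 (shut). A call has 1 to 8 rows; each row shifts and turns the pose as measured when the row begins, along the tool's axes as they then stand; what a row does not reach is not made up. A row lasts 1/12 s, in which the tool goes at most 41.7 mm and 7.16 degrees, less where a joint would pass 70% of its speed; a pose out of reach is approached as far as the arm can. A call is refused whole if a number of a shift passes 41.7 or a number of a turn 0.125, either way. A call with a gripper value outside its range is refused whole. The fingers move at their own pace and stop on an object; FORCE is the grip in N (left out, the last holds). Time passes only in rows, so rows that do not move let the fingers close. It gives the time, the measured TCP pose, the force and the opening at its end, in the units of the state.
- ctrl.get_obs(): the state, without advancing time (a new reading comes with each control period).
- eyes.get_image(name): name is "scene" or "side" or "wrist"; returns a dict with "image" (400x640x3 uint8, red, green, blue), "vertical_fov" (degrees; the focal length in pixels is half the picture's height over the tangent of half this angle, whatever the lens; pixels are square), "cx", "cy" (the principal point, pixels), "rvec" (rotation vector, rad) and "tvec" (3), from world to camera coordinates, as OpenCV has them; the wrist camera has in their place "mount" (4x4, takes a point from camera to tool coordinates, whose origin is the TCP and whose axes are the flange's). Camera axes: x right, y down, z forward; pixel columns grow to the right and rows downward; lengths in m; the calibration is good to about 2 mm. A picture is of the moment at which its call begins: read the wrist's pose just before it. There is no depth.
- ctrl.finish_job(): hands the job in, once; it reports no verdict.
Trained networks look in a picture, given as the dict that the camera call returned (one of the last four; its "shot" number tells which), for a name from the list of things; names that differ only in an ending like _2 or _b are one class to them, and where a whole thing is asked for, a point or a joint stands for the part that bears it (a point fixed in the world has none). Each returns a list of dicts, best first, with "confidence" (0 to 1); they miss things now and then, are a little off and sometimes report something else, mostly with a low value. They report only what shows in the picture. A call takes as long as a camera call.
- spotter.look_for(query, picture): "centre" ([x, y, z] in m, in world coordinates, good to about 4 mm: the middle of the surface that is visible of it).
- spotter.outline_of(query, picture): "region" (400x640 bool, what is visible of it).
- spotter.mark_of(query, picture): "centre" ([x, y, z] in m, in world coordinates, good to about 4 mm: a listed point, or the origin of a listed thing).
The state is a dict: "t": time; "q": joint angles; "dq": joint speeds; "effort": joint torques, N m; "tool_pos": TCP position; "tool_rot": TCP orientation; "contact_force": force on the tool from outside, world axes, zero at the start; "wrist_torque": the same for the moment, N m; "opening": finger opening in m.
Only numpy, scipy, OpenCV 4.12 (cv2) and the standard library are available. Lean on these libraries where they do the work, as an engineer would, in place of code of your own. Each camera call takes 0.05 s, during which the arm holds its last target.

## Working session

There is one attempt and no reset: what is moved stays moved. The work goes in short steps, Python scripts to look and compute and a shell command to move; the robot and the scene stay as the last step left them, time stands still between calls to the robot, and variables do not carry over. Pictures are saved under pics/ and viewed, and the job is handed in when it is done.

```bash
ls; mkdir -p pics; cat > h.py <<'E'
import numpy as np, cv2
from station import ctrl, eyes, spotter
def snap(name,fn):
    o=ctrl.get_obs()
    p=eyes.get_image(name)
    cv2.imwrite('pics/'+fn,cv2.cvtColor(p['image'],cv2.COLOR_RGB2BGR))
    return o,p
E
python3 - <<'E'
from h import *
for n in ['scene','side','wrist']:
    o,p=snap(n,n+'0.png')
    print(n,{k:v for k,v in p.items() if k!='image'})
    for q in ['clamp','clamp_bed','clamp_jaw_face','clamp_plate_face','clamp_trigger_front','clamp_grip','half_a_center','half_a_broken','half_b_center','half_b_broken','mushroom1','mushroom2','whole_block','coupling','sprayer','tape','brush']:
        r=spotter.mark_of(q,p)
        print(q,[(np.round(a['centre'],3).tolist(),round(a['confidence'],2)) for a in r[:3]])
print(ctrl.get_obs())
E
```

```text
pics
scene {'vertical_fov': 47.84900760957487, 'cx': 327.6209891070203, 'cy': 194.31218245204798, 'rvec': array([ 1.92501815,  1.47513238, -0.60209582]), 'tvec': array([-0.15057828, -0.35689256,  1.78025225]), 'shot': 1}
clamp [([0.546, 0.069, -0.001], 0.63), ([0.652, -0.261, -0.0], 0.54)]
clamp_bed [([0.555, 0.004, 0.02], 0.77)]
clamp_jaw_face [([0.562, -0.096, 0.059], 0.68)]
clamp_plate_face [([0.547, 0.066, 0.056], 0.86), ([0.506, -0.349, 0.039], 0.38)]
clamp_trigger_front [([0.65, -0.258, -0.001], 0.59), ([0.432, 0.159, 0.061], 0.46), ([0.545, 0.068, -0.003], 0.2)]
clamp_grip [([0.433, 0.2, 0.059], 0.63)]
half_a_center [([0.556, -0.059, 0.061], 0.93), ([0.66, -0.406, -0.002], 0.64), ([0.508, -0.38, 0.04], 0.52)]
half_a_broken [([0.553, -0.027, 0.061], 0.61)]
half_b_center [([0.506, -0.349, 0.04], 0.71)]
half_b_broken [([0.506, -0.381, 0.043], 0.96)]
mushroom1 [([0.763, -0.01, 0.001], 0.85)]
mushroom2 [([0.763, -0.01, 0.001], 0.85)]
whole_block [([0.658, -0.403, -0.001], 0.64)]
coupling [([0.651, -0.26, -0.003], 0.81), ([0.759, -0.191, 0.001], 0.49)]
sprayer [([0.761, -0.191, -0.0
[... 2494 characters left out ...]

brush []
{'t': 2.7, 'q': array([-1.19012167e-01,  5.27309337e-02,  1.61289581e+00,  3.52104979e-05,
        1.47602167e+00, -1.18978551e-01]), 'dq': array([-6.70750708e-04, -2.53432446e-04,  9.49547971e-04, -1.15712250e-03,
        7.26700520e-04, -4.63271989e-05]), 'effort': array([ 1.62540723e-04, -3.93668783e+01, -3.70451152e+01, -1.61746734e-04,
        3.91000121e-04,  9.05245287e-06]), 'tool_pos': array([ 6.24986837e-01, -1.86908686e-06,  4.04686881e-01]), 'tool_rot': array([-2.22143619e+00, -2.22135411e+00,  1.08710545e-05]), 'contact_force': array([ 0.79586351, -0.34539824, -0.1539263 ]), 'wrist_torque': array([-0.01087669, -0.00248917,  0.05138887]), 'opening': 0.08546078566938974}
```

View pics/scene0.png

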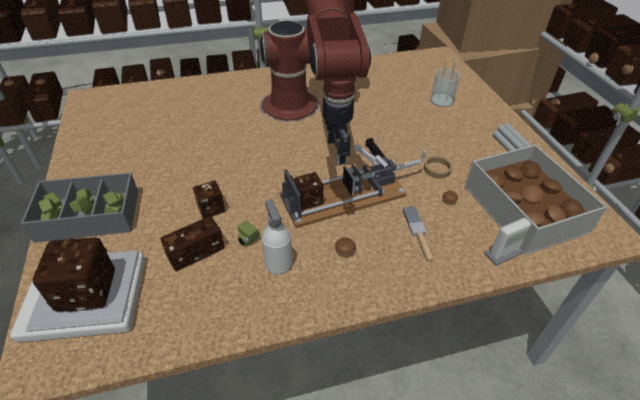

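View pics/side0.png

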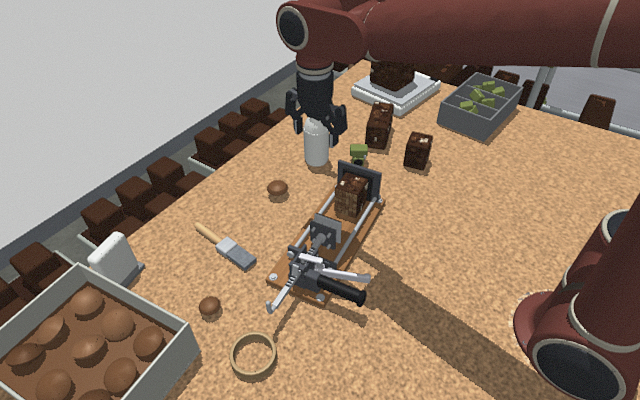

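View pics/wrist0.png

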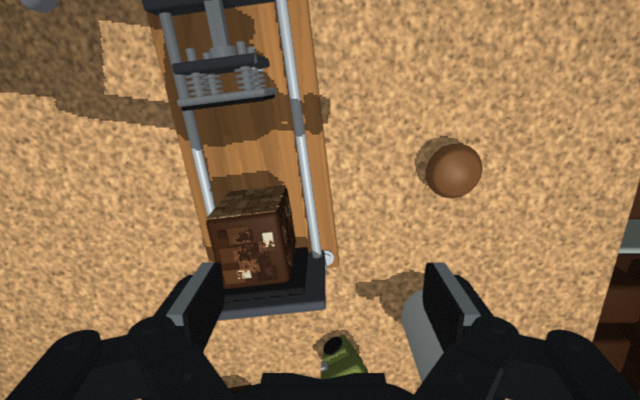

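Scene: half_b at (208,198) in the scene view stands well left of the clamp; clamp is at (340,190) with half_a at its left. Wrist view shows the plate gap, springs free, and half_a at (250,240). I move over half_b for a close look.

```bash
python3 -m crank '[[0,0,0,-38,-14,0,-1],[0,0,0,-38,-14,0,-1],[0,0,0,-38,-14,0,-1],[0,0,0,-38,-14,0,-1],[0,0,0,-38,-14,0,-1],[0,0,0,-38,-14,0,-1],[0,0,0,-38,-14,0,-1],[0,0,0,-38,-14,0,-1]]' 40
```

```text
t: 3.37
tool_pos: [0.5127, -0.3071, 0.405]
tool_rot: [2.202, 2.238, 0.006]
contact_force: [0.2, -0.1, -0.2]
opening: 0.0857
```

```bash
python3 -m crank '[[0,0,0,-20,-5,0,-1],[0,0,0,0,0,0,-1]]'; cat >> h.py <<'E'
from scipy.spatial.transform import Rotation as Ro
def wpose(o,p):
    T=np.eye(4);T[:3,:3]=Ro.from_rotvec(o['tool_rot']).as_matrix();T[:3,3]=o['tool_pos'];return T@p['mount']
def ray(p,uv,o=None):
    f=200/np.tan(np.radians(p['vertical_fov'])/2)
    d=np.array([(uv[0]-p['cx'])/f,(uv[1]-p['cy'])/f,1])
    if 'mount' in p:
        T=wpose(o,p);return T[:3,3],T[:3,:3]@d
    R=Ro.from_rotvec(p['rvec']).as_matrix();return -R.T@p['tvec'],R.T@d
def onz(p,uv,z,o=None):
    c,d=ray(p,uv,o);return c+d*(z-c[2])/d[2]
def proj(p,X,o=None):
    f=200/np.tan(np.radians(p['vertical_fov'])/2)
    if 'mount' in p:
        T=wpose(o,p);c=T[:3,:3].T@(np.array(X)-T[:3,3])
    else: c=Ro.from_rotvec(p['rvec']).as_matrix()@np.array(X)+p['tvec']
    return np.array([f*c[0]/c[2]+p['cx'],f*c[1]/c[2]+p['cy']])
E
python3 - <<'E'
from h import *
import pickle
o,p=snap('wrist','w1.png')
pickle.dump((o,p),open('w1.pkl','wb'))
for q in ['half_b_center','half_b_broken']:
    print(q,[(np.round(a['centre'],4).tolist(),round(a['confidence'],2)) for a in spotter.mark_of(q,p)[:2]])
print(o['tool_pos'],o['tool_rot'])
E
```

```text
t: 3.53
tool_pos: [0.5047, -0.3342, 0.4051]
tool_rot: [2.21, 2.228, 0.002]
contact_force: [-0.0, 0.7, 0.2]
opening: 0.0855
half_b_center []
half_b_broken []
[ 0.50465134 -0.33419925  0.40513314] [2.20997199 2.22775947 0.00225481]
```

View pics/w1.png

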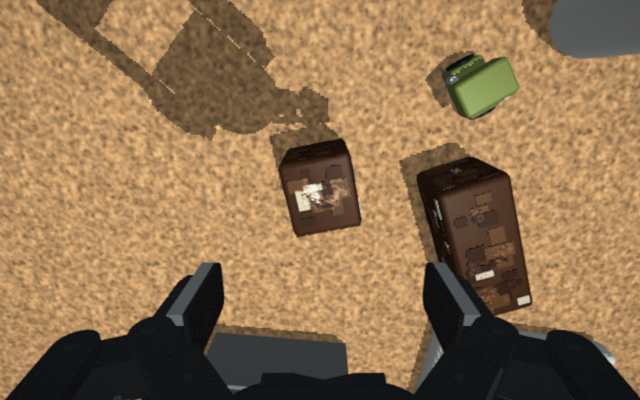

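Half_b's top face: corners about (280,176),(350,161),(360,225),(299,236); whole block at (475,235), coupling at (480,85).

```bash
python3 - <<'E'
from h import *
import pickle
o,p=pickle.load(open('w1.pkl','rb'))
im=cv2.cvtColor(p['image'],cv2.COLOR_RGB2BGR)[120:260,250:390]
cv2.imwrite('pics/w1z.png',cv2.resize(im,None,fx=4,fy=4,interpolation=cv2.INTER_CUBIC))
C=np.array([onz(p,u,0.084,o)[:2] for u in [(280,176),(350,161),(360,225),(299,236)]]);print(C,C.mean(0))
for i in range(4):
    d=C[(i+1)%4]-C[i];print(np.linalg.norm(d),np.degrees(np.arctan2(d[1],d[0])))
E
```

```text
[[ 0.46893619 -0.33117318]
 [ 0.52888436 -0.31745412]
 [ 0.53994873 -0.37627742]
 [ 0.48465987 -0.38761567]] [ 0.50560729 -0.3531301 ]
0.06149793440636725 12.890102996866888
0.05985483716406893 -79.3474153413487
0.05643946641667087 -168.41086607278442
0.05859170872147499 105.56671416291853
```

View pics/w1z.png

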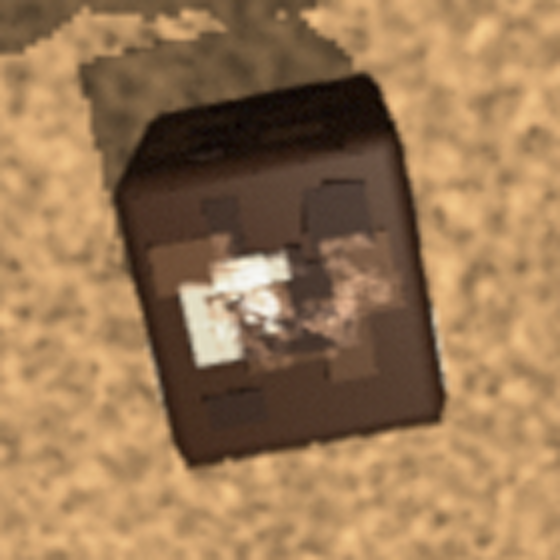

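```bash
python3 - <<'E'
from h import *
import pickle
o,p=pickle.load(open('w1.pkl','rb'))
C=np.array([onz(p,u,0.084,o)[:2] for u in [(279.5,167.5),(351,156),(361,224.5),(297.5,236)]]);print(C,C.mean(0))
for i in range(4):
    d=C[(i+1)%4]-C[i];print(np.linalg.norm(d),np.degrees(np.arctan2(d[1],d[0])))
for yaw in (9,10,11,12,13):
    c=C.mean(0);t=np.radians(yaw);R=np.array([[np.cos(t),-np.sin(t)],[np.sin(t),np.cos(t)]])
    P=[c+R@np.array(k) for k in [(-.032,.035),(.032,.035),(.032,-.035),(-.032,-.035)]]
    print(yaw,[np.round(proj(p,[*k,.084],o),1).tolist() for k in P])
E
```

```text
[[ 0.46872475 -0.32366677]
 [ 0.52958438 -0.31313461]
 [ 0.540832   -0.37578111]
 [ 0.48328961 -0.38762714]] [ 0.50560768 -0.35005241]
0.06176422987306508 9.818165091527629
0.0636481975484602 -79.82149712235075
0.058749082031666275 -168.36726227442995
0.06559774444064174 102.82846275670927
9 [[279.2, 163.9], [353.7, 152.9], [362.9, 228.4], [293.4, 238.0]]
10 [[278.6, 164.6], [352.9, 152.4], [363.5, 227.8], [294.1, 238.4]]
11 [[278.0, 165.4], [352.0, 151.9], [364.0, 227.1], [294.9, 238.9]]
12 [[277.5, 166.1], [351.2, 151.4], [364.6, 226.4], [295.7, 239.3]]
13 [[276.9, 166.9], [350.4, 150.9], [365.2, 225.7], [296.5, 239.7]]
```

```bash
python3 -m crank '[[0,0,-0.09,-8,0,20,-1],[0,0,-0.09,-7,0,30,-1],[0,0,0,0,0,35,-1],[0,0,0,0,0,30,-1],[0,0,0,0,0,0,-1]]'; python3 - <<'E'
from h import *
import pickle
o,p=snap('wrist','w2.png')
pickle.dump((o,p),open('w2.pkl','wb'))
R=Ro.from_rotvec(o['tool_rot']).as_matrix();print(o['tool_pos'],R.round(3), np.degrees(np.arctan2(R[1,1],R[0,1])))
E
```

```text
t: 4.1
tool_pos: [0.5128, -0.3385, 0.2917]
tool_rot: [1.965, 2.435, 0.008]
contact_force: [-1.4, 0.6, -1.7]
opening: 0.0856
[ 0.51283581 -0.33850533  0.29170568] [[-0.211  0.977  0.013]
 [ 0.977  0.212 -0.004]
 [-0.006  0.012 -1.   ]] 12.212289367987772
```

View pics/w2.png

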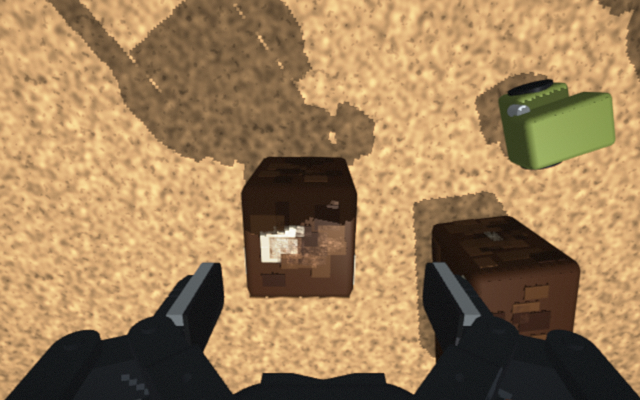

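```bash
python3 - <<'E'
from h import *
import pickle
o,p=pickle.load(open('w2.pkl','rb'))
C=np.array([onz(p,u,0.084,o)[:2] for u in [(242,196),(357,197),(352,297),(249,297)]]);print(C,C.mean(0))
for i in range(4):
    d=C[(i+1)%4]-C[i];print(np.linalg.norm(d),np.degrees(np.arctan2(d[1],d[0])))
R=Ro.from_rotvec(o['tool_rot']).as_matrix()
print(R.T@(np.array([*C.mean(0),0.207])-o['tool_pos'])*1000)
# two-view top height check: bottom edge corners in both
o1,p1=pickle.load(open('w1.pkl','rb'))
for a,b in [((361,224.5),(352,297)),((297.5,236),(249,297))]:
    c1,d1=ray(p1,a,o1);c2,d2=ray(p,b,o)
    s=np.linalg.lstsq(np.c_[d1,-d2],c2-c1,rcond=None)[0];print(c1+d1*s[0],c2+d2*s[1])
E
```

```text
[[ 0.46875688 -0.32637392]
 [ 0.52899148 -0.31404189]
 [ 0.54134352 -0.37539684]
 [ 0.48167263 -0.38792715]] [ 0.50519113 -0.35093495]
0.06148402729714 11.570457844216538
0.06258595865361162 -78.61730488631655
0.06097232266089847 -168.14074961539143
0.06289369614227117 101.85048070905016
[ -9.98439345 -11.12446446  84.64364459]
[ 0.54085578 -0.37585997  0.08381117] [ 0.54140603 -0.37555679  0.08375388]
[ 0.48337624 -0.38707833  0.08519719] [ 0.48178062 -0.38700498  0.08527903]
```

```bash
python3 -m crank '[[0.012,0.007,0,-10,-11,5,-1],[0,0,0,0,0,25,-1],[0,0,0,0,0,28,-1],[0,0,0,0,0,24,-1],[0,0,0,0,0,0,-1]]'; python3 - <<'E'
from h import *
o=ctrl.get_obs()
R=Ro.from_rotvec(o['tool_rot']).as_matrix()
print(R.T@(np.array([.5053,-.3507,0.207])-o['tool_pos'])*1000,R.round(3))
E
```

```text
t: 4.57
tool_pos: [0.5097, -0.3538, 0.2243]
tool_rot: [1.95, 2.435, -0.004]
contact_force: [-2.0, 1.3, -0.7]
opening: 0.0853
[ 4.3067879  -3.79014253 17.22904376] [[-0.218  0.976  0.015]
 [ 0.976  0.219 -0.016]
 [-0.019  0.012 -1.   ]]
```

```bash
python3 -m crank '[[0.011,0.019,0,4,-4,17,-1],[0,0,0,0,0,0,-1]]'; cat >> h.py <<'E'
def chk(target=None,yaw=None):
    o=ctrl.get_obs();R=Ro.from_rotvec(o['tool_rot']).as_matrix()
    a=R[:,2];w=R.T@np.cross(a,[0,0,-1])
    print('t',round(o['t'],2),'pos',o['tool_pos'].round(4),'yaw_y',round(np.arctan2(R[1,1],R[0,1]),4),'tilt turn',w.round(4),'F',o['contact_force'].round(1),'op',round(o['opening'],4))
    if yaw is not None: 
        d=yaw-np.arctan2(R[1,1],R[0,1]);d=(d+np.pi/2)%np.pi-np.pi/2;print('turn z',-d)
    if target is not None: print('shift',(R.T@(np.array(target)-o['tool_pos'])*1000).round(1))
E
python3 -c "
from h import *
chk([.5053,-.3507,0.207],.203)"
```

```text
t: 4.73
tool_pos: [0.5059, -0.3522, 0.2104]
tool_rot: [1.961, 2.45, 0.0]
contact_force: [-1.0, 0.2, -1.8]
opening: 0.0856
t 4.73 pos [ 0.5059 -0.3522  0.2104] yaw_y 0.2209 tilt turn [0.002  0.0023 0.    ] F [-1.   0.2 -1.8] op 0.0856
turn z 0.017854781704467193
shift [ 1.6 -0.2  3.4]
```

Good enough; close.

```bash
python3 -m crank '[[0.002,0.002,0.017,1.5,0,3,-1],[0,0,0,0,0,0,0],[0,0,0,0,0,0,0.6],[0,0,0,0,0,0,0.6],[0,0,0,0,0,0,0.6],[0,0,0,0,0,0,0.6]]' 45; python3 -c "
from h import *
chk([.5053,-.3507,0.207],.203)"
```

```text
t: 5.23
tool_pos: [0.5068, -0.3524, 0.2137]
tool_rot: [1.98, 2.428, -0.003]
contact_force: [0.4, 0.4, -2.5]
opening: 0.0637
t 5.23 pos [ 0.5068 -0.3524  0.2137] yaw_y 0.2025 tilt turn [0.0039 0.0074 0.    ] F [ 0.4  0.4 -2.5] op 0.0637
turn z -0.0004961066970174954
shift [ 2.  -1.2  6.7]
```

```bash
python3 -m crank '[[0,0,0,0,0,-15,0.6],[0,0,0,0,0,-30,0.6],[0,0,0,2,0,-36,0.6],[0,0,0,8,0,-38,0.6],[0,0,0,20,0,-36,0.6],[0,0,0,36,0,-15,0.6],[0,0,0.05,38,0,0,0.6],[0,0,0.05,38,0,0,0.6]]'; python3 - <<'E'
from h import *
chk([.555,-.05,0.36],.106)
from scipy.optimize import least_squares
M={'o':((0,0),[(.546,.069),(.544,.072),(.543,.073)]),'bed':((0,-.067),[(.555,.004),(.552,.009),(.551,.009)]),
'jf':((0,-.172),[(.562,-.096),(.564,-.098)]),'g':((-.101,.139),[(.433,.2),(.429,.201)])}
def f(v):
    c,s=np.cos(v[2]),np.sin(v[2]);r=[]
    for (x,y),L in M.values():
        for a,b in L: r+= [v[0]+c*x-s*y-a, v[1]+s*x+c*y-b]
    return r
s=least_squares(f,[.545,.07,.1]);print(s.x,np.round(s.fun*1000,1))
E
```

```text
t: 5.9
tool_pos: [0.4778, -0.2119, 0.3864]
tool_rot: [-2.119, -2.319, -0.001]
contact_force: [1.2, 0.3, -3.8]
opening: 0.0636
t 5.9 pos [ 0.4778 -0.2119  0.3864] yaw_y 0.0904 tilt turn [ 0.     -0.0005  0.    ] F [ 1.2  0.3 -3.8] op 0.0636
turn z -0.015611151255419342
shift [154.3  91.5  26.5]
[0.54521576 0.07295474 0.10411504] [-0.8  4.   1.2  1.   2.2 -0.  -2.8  2.3  0.2 -2.7  1.2 -2.7  1.1 -2.1
 -0.9 -0.1 -2.7  0.7  1.3 -0.3]
```

```bash
python3 - <<'E'
import cv2
im=cv2.imread('pics/wrist0.png')[0:320,130:350]
cv2.imwrite('pics/w0z.png',cv2.resize(im,None,fx=2.5*.74,fy=2.5*.74,interpolation=cv2.INTER_CUBIC))
E
python3 -m crank '[[0,0,-0.005,25,25,0,0.6],[0,0,-0.005,34,25,3,0.6],[0,0,0,34,20,3,0.6],[0,0,0,10,5,0,0.6],[0,0,0,0,0,0,0.6]]'
python3 - <<'E'
from h import *
import pickle
chk([.555,-.05,0.36],.104)
o,p=snap('wrist','w3.png');pickle.dump((o,p),open('w3.pkl','wb'))
_,p=snap('scene','s3.png');pickle.dump(p,open('s3.pkl','wb'))
_,p=snap('side','d3.png');pickle.dump(p,open('d3.pkl','wb'))
E
```

```text
t: 6.32
tool_pos: [0.5401, -0.0919, 0.3798]
tool_rot: [-2.103, -2.332, -0.004]
contact_force: [-0.7, -1.5, -2.6]
opening: 0.0633
t 6.32 pos [ 0.5401 -0.0919  0.3798] yaw_y 0.1028 tilt turn [ 0.0011 -0.003   0.    ] F [-0.7 -1.5 -2.6] op 0.0633
turn z -0.0012022328962255635
shift [40.1 19.1 20. ]
```

View pics/w0z.png

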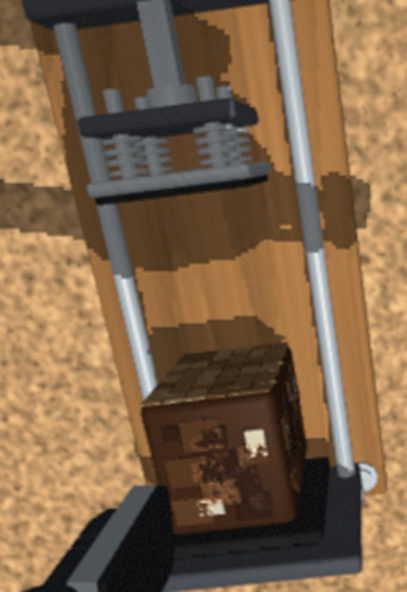

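View pics/w3.png

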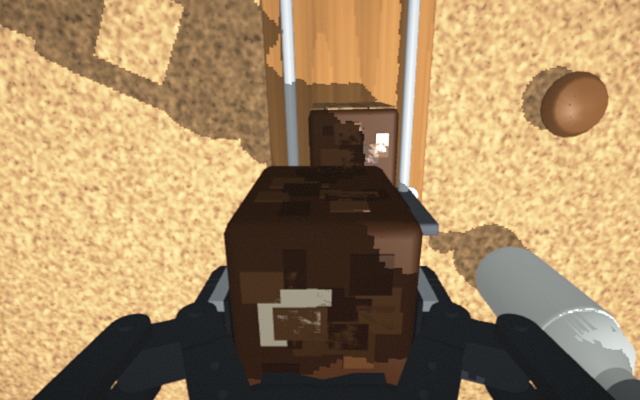

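View pics/d3.png

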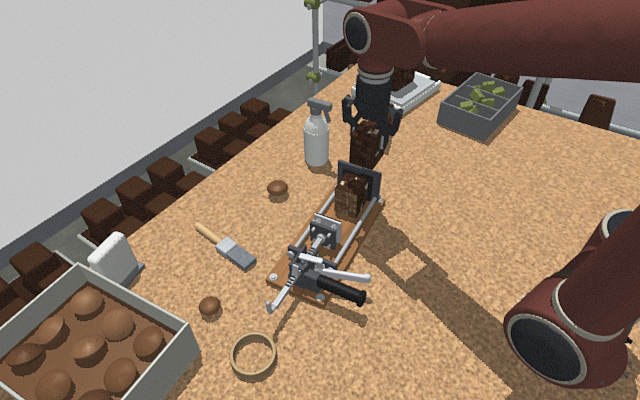

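```bash
python3 - <<'E'
from h import *
import pickle
o,p=pickle.load(open('w3.pkl','rb'))
im=cv2.cvtColor(p['image'],cv2.COLOR_RGB2BGR)[0:200,250:450]
cv2.imwrite('pics/w3z.png',cv2.resize(im,None,fx=3,fy=3,interpolation=cv2.INTER_CUBIC))
for q in ['half_b_center']:
    pass
X0=np.array([.5452,.073]);t=.104
E1=np.array([np.cos(t),np.sin(t)]);E2=np.array([-np.sin(t),np.cos(t)])
# wrist0 rods & plate (x/1.85+130, y/1.85)
o0=dict(tool_pos=[.62499,0,.40469],tool_rot=[-2.22143619e+00,-2.22135411e+00,1.0871e-05])
def cl(X): return (np.array([(X[:2]-X0)@E1,(X[:2]-X0)@E2])*1000).round(1)
def z0(x,y): return (x/1.85+130,y/1.85)
for n,u,z in [('rodL',z0(70,40),.031),('rodL',z0(148,385),.031),('rodR',z0(281,15),.031),('rodR',z0(344,460),.031),('plateL top',z0(92,193),.095),('plateR top',z0(268,177),.095),('jawplateL',z0(82,130),.095),('jawplateR',z0(255,120),.095),('ha',z0(146,404),.102),('ha',z0(288,347),.018),('ha',z0(180,532),.102),('haR',z0(300,522),.102),('haTR',z0(278,392),.102)]:
    print(n,cl(onz(p,u,z,o0)))
E
```

```text
rodL [-52.2  64.7]
rodL [ -50.7 -113.2]
rodR [50.5 65. ]
rodR [  55.  -171.4]
plateL top [-32.3  -5.6]
plateR top [42.3 -6.7]
jawplateL [-30.6  19.3]
jawplateR [40.2 15.9]
ha [-26.3 -99.1]
ha [  29.6 -102.7]
ha [ -23.5 -166.7]
haR [  35.4 -167.1]
haTR [ 34.2 -99.4]
```

View pics/w3z.png

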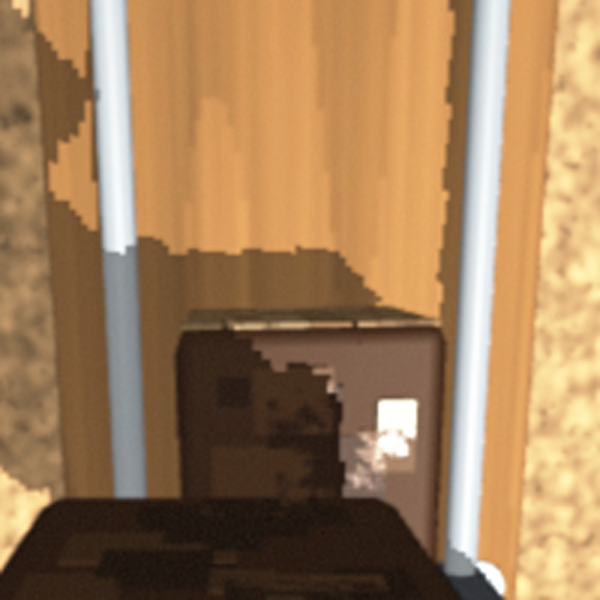

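```bash
python3 - <<'E'
from h import *
import pickle
o,p=pickle.load(open('w3.pkl','rb'))
X0=np.array([.5452,.073])
for t in (.104,.115):
  E1=np.array([np.cos(t),np.sin(t)]);E2=np.array([-np.sin(t),np.cos(t)])
  def cl(X): return (np.array([(X[:2]-X0)@E1,(X[:2]-X0)@E2])*1000).round(1)
  for n,u,z in [('rL',(286.7,10),.031),('rL',(292,160),.031),('rR',(413.3,10),.031),('rR',(404.7,176.7),.031),('haL',(310,111.7),.102),('haR',(397,110.7),.102),('boardL',(262,10),.018),('boardL',(272,163),.018),('boardR',(433.5,10),.018),('boardR',(422,197),.018),('habotR',(396,106),.018)]:
    print(n,cl(onz(p,u,z,o)))
E
```

```text
rL [-51.5 -25.4]
rL [ -50.5 -150.4]
rR [ 52.4 -25.3]
rR [  55.7 -166.4]
haL [ -30.7 -101.5]
haR [  29.6 -100.8]
boardL [-73.8 -23. ]
boardL [ -71.2 -156.1]
boardR [ 72.7 -22.9]
boardR [  77.8 -190.8]
habotR [  45.9 -102.4]
rL [-51.7 -24.8]
rL [ -52.1 -149.9]
rR [ 52.2 -25.9]
rR [  53.9 -167. ]
haL [ -31.8 -101.2]
haR [  28.5 -101.1]
boardL [-74.  -22.2]
boardL [ -72.9 -155.3]
boardR [ 72.5 -23.7]
boardR [  75.7 -191.7]
habotR [  44.8 -102.9]
```

```bash
python3 -m crank '[[0,0,-0.007,20,0,0,0.6],[0,0,-0.007,33,0,10,0.6],[0,0,0,33,0,15,0.6],[0,0,0,14,0,15,0.6],[0,0,0,0,0,0,0.6]]'; python3 - <<'E'
from h import *
chk([.5531,.0098,.2325],.117)
E
```

```text
t: 6.88
tool_pos: [0.5282, -0.0017, 0.34]
tool_rot: [2.108, 2.324, 0.001]
contact_force: [-0.9, -0.8, -4.0]
opening: 0.0635
t 6.88 pos [ 0.5282 -0.0017  0.34  ] yaw_y 0.0973 tilt turn [0.0032 0.0028 0.    ] F [-0.9 -0.8 -4. ] op 0.0635
turn z -0.019663096701978855
shift [  9.3  25.5 107.6]
```

```bash
python3 -m crank '[[0.003,0.003,-0.02,9,25,10,0.6],[0,0,0,0,0,20,0.6],[0,0,0,0,0,0,0.6]]'; python3 - <<'E'
from h import *
chk([.5531,.0098,.2325],.117)
E
```

```text
t: 7.13
tool_pos: [0.5527, 0.0054, 0.3105]
tool_rot: [2.09, 2.342, -0.002]
contact_force: [-1.5, 1.1, -4.3]
opening: 0.0631
t 7.13 pos [0.5527 0.0054 0.3105] yaw_y 0.1135 tilt turn [0.0008 0.0024 0.    ] F [-1.5  1.1 -4.3] op 0.0631
turn z -0.0035342914672629178
shift [ 4.5  0.8 78. ]
```

```bash
python3 -m crank '[[0.001,0.002,-0.004,4.5,1,20,0.6],[0,0,0,0,0,20,0.6],[0,0,0,0,0,15,0.6],[0,0,0,0,0,0,0.6]]'; python3 - <<'E'
from h import *
import pickle
chk([.5531,.0098,.2325],.117)
o,p=snap('wrist','w4.png');pickle.dump((o,p),open('w4.pkl','wb'))
_,p=snap('side','d4.png');pickle.dump(p,open('d4.pkl','wb'))
im=cv2.imread('pics/d4.png')[120:320,250:410];cv2.imwrite('pics/d4z.png',cv2.resize(im,None,fx=3,fy=3,interpolation=cv2.INTER_CUBIC))
E
```

```text
t: 7.47
tool_pos: [0.5556, 0.0035, 0.26]
tool_rot: [2.094, 2.335, 0.007]
contact_force: [-1.8, 1.6, -3.6]
opening: 0.0635
t 7.47 pos [0.5556 0.0035 0.26  ] yaw_y 0.1087 tilt turn [0.0068 0.0009 0.    ] F [-1.8  1.6 -3.6] op 0.0635
turn z -0.00827980038484677
shift [ 6.5 -2.  27.4]
```

View pics/w4.png

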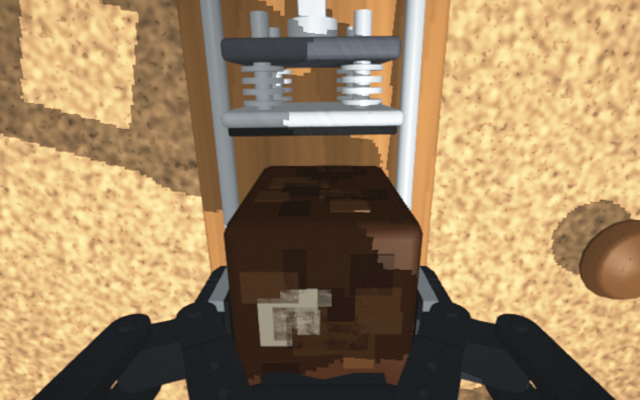

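View pics/d4z.png

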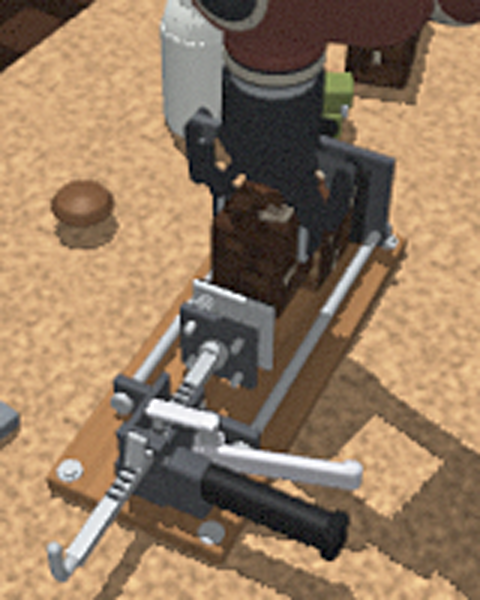

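```bash
python3 - <<'E'
from h import *
import pickle
o,p=pickle.load(open('w4.pkl','rb'))
im=cv2.cvtColor(p['image'],cv2.COLOR_RGB2BGR)[0:240,180:460];cv2.imwrite('pics/w4z.png',cv2.resize(im,None,fx=2.5,fy=2.5,interpolation=cv2.INTER_CUBIC))
X0=np.array([.5452,.073]);t=.117
E1=np.array([np.cos(t),np.sin(t)]);E2=np.array([-np.sin(t),np.cos(t)])
def cl(X): return (np.array([(X[:2]-X0)@E1,(X[:2]-X0)@E2])*1000).round(1)
print('tool',cl(o['tool_pos']))
for n,u,z in [('rL',(210,10),.031),('rL',(226,180),.031),('rR',(415,10),.031),('rR',(404,180),.031),('pL',(229,132),.095),('pR',(396,131),.095),('pLb',(222,112),.095),('pRb',(402,111),.095),('jL',(223,52),.095),('jR',(400,50),.095)]:
    print(n,cl(onz(p,u,z,o)))
E
```

```text
tool [  2.3 -70.2]
rL [-52.7  45.2]
rL [-53.  -44.5]
rR [51.8 44.6]
rR [ 52.2 -45.3]
pL [-31.9  -8.1]
pR [32.  -8.2]
pLb [-33.8  -0.6]
pRb [33.8 -0.7]
jL [-31.5  20.2]
jR [31.7 20.5]
```

View pics/w4z.png

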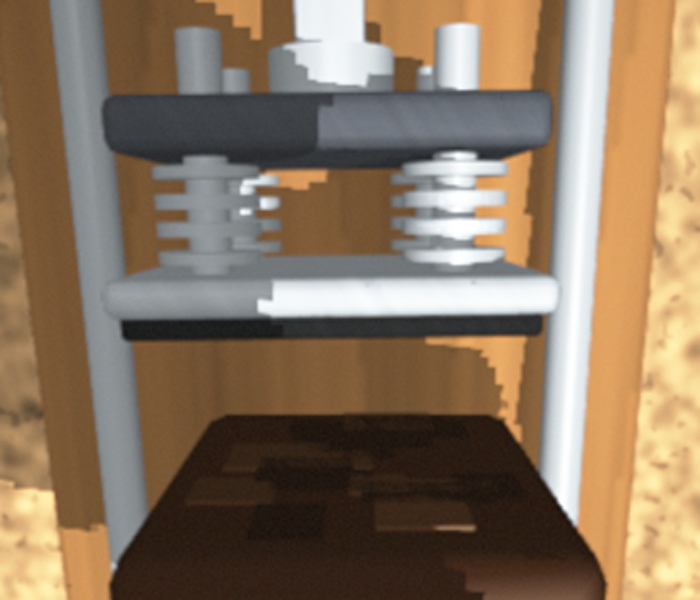

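```bash
python3 -m crank '[[0.005,0.001,-0.006,8,-3,8,0.6],[0,0,0,0,0,8,0.6],[0,0,0,0,0,0,0.6]]'; python3 - <<'E'
from h import *
chk([.5526,.0104,.2325],.117)
E
```

```text
t: 7.82
tool_pos: [0.5542, 0.0095, 0.2505]
tool_rot: [2.084, 2.334, 0.009]
contact_force: [0.3, -0.4, -3.4]
opening: 0.0635
t 7.82 pos [0.5542 0.0095 0.2505] yaw_y 0.1132 tilt turn [0.0123 0.0054 0.    ] F [ 0.3 -0.4 -3.4] op 0.0635
turn z -0.0038287925766229414
shift [ 1.2 -1.7 18. ]
```

```bash
python3 -m crank '[[0.012,0.005,-0.004,1,-2,8,0.6],[0,0,0,0,0,0,0.6]]'; python3 - <<'E'
from h import *
chk([.5526,.0104,.2325],.117)
E
```

```text
t: 7.98
tool_pos: [0.5523, 0.0101, 0.2429]
tool_rot: [2.086, 2.347, -0.0]
contact_force: [-0.3, -0.3, -4.4]
opening: 0.0636
t 7.98 pos [0.5523 0.0101 0.2429] yaw_y 0.1179 tilt turn [0.001  0.0011 0.    ] F [-0.3 -0.3 -4.4] op 0.0636
turn z 0.0009208522905914673
shift [ 0.2  0.3 10.4]
```

```bash
python3 -m crank '[[0.001,0.001,0,0,0,6,0.6],[0,0,0,0,0,4,0.6],[0,0,0,0,0,0,0.6]]'; python3 - <<'E'
from h import *
chk([.5526,.0104,.2325],.117)
E
```

```text
t: 8.23
tool_pos: [0.5526, 0.0101, 0.2324]
tool_rot: [2.085, 2.348, 0.0]
contact_force: [0.3, -0.1, -2.5]
opening: 0.0634
t 8.23 pos [0.5526 0.0101 0.2324] yaw_y 0.1183 tilt turn [0.0009 0.0007 0.    ] F [ 0.3 -0.1 -2.5] op 0.0634
turn z 0.0013410402352771467
shift [ 0.3  0.  -0.1]
```

```bash
python3 -m crank '[[0,0,0,0,0,1.5,0.6],[0,0,0,0,0,0,0.6]]'; python3 - <<'E'
from h import *
chk([.5526,.0104,.2325],.117)
E
```

```text
t: 8.4
tool_pos: [0.5527, 0.0101, 0.2306]
tool_rot: [2.085, 2.348, 0.0]
contact_force: [-0.0, 0.2, -2.8]
opening: 0.0633
t 8.4 pos [0.5527 0.0101 0.2306] yaw_y 0.1185 tilt turn [0.0008 0.0007 0.    ] F [-0.   0.2 -2.8] op 0.0633
turn z 0.001461338996575412
shift [ 0.3 -0.1 -1.9]
```

```bash
python3 -m crank '[[0,0,0,0,0,1.5,0.6],[0,0,0,0,0,0,0.6]]'; python3 - <<'E'
from h import *
chk([.5526,.0104,.2325],.117)
E
```

```text
t: 8.57
tool_pos: [0.5533, 0.0102, 0.231]
tool_rot: [2.085, 2.348, 0.0]
contact_force: [0.1, 0.0, -2.9]
opening: 0.0635
t 8.57 pos [0.5533 0.0102 0.231 ] yaw_y 0.1185 tilt turn [0.0009 0.0007 0.    ] F [ 0.1  0.  -2.9] op 0.0635
turn z 0.0015454720129792765
shift [ 0.3 -0.7 -1.5]
```

```bash
python3 -m crank '[[0,0,0,0,0,3,0.6],[0,0,0,0,0,0,0.6]]'; python3 - <<'E'
from h import *
chk([.5526,.0104,.2325],.117)
E
```

```text
t: 8.73
tool_pos: [0.5544, 0.0103, 0.2312]
tool_rot: [2.084, 2.348, 0.002]
contact_force: [0.5, -0.6, -3.4]
opening: 0.0634
t 8.73 pos [0.5544 0.0103 0.2312] yaw_y 0.1187 tilt turn [0.0024 0.001  0.    ] F [ 0.5 -0.6 -3.4] op 0.0634
turn z 0.0017251358200469635
shift [ 0.3 -1.7 -1.3]
```

```bash
python3 - <<'E'
from h import *
import pickle
o=ctrl.get_obs();print(o['q'].round(3),o['dq'].round(3))
o,p=snap('wrist','w5.png');pickle.dump((o,p),open('w5.pkl','wb'))
_,p=snap('side','d5.png');pickle.dump(p,open('d5.pkl','wb'))
im=cv2.imread('pics/d5.png')[120:320,250:410];cv2.imwrite('pics/d5z.png',cv2.resize(im,None,fx=3,fy=3,interpolation=cv2.INTER_CUBIC))
E
```

```text
[-0.116  0.059  1.913 -0.     1.167 -0.234] [ 0.002 -0.013 -0.014  0.007  0.015 -0.   ]
```

View pics/w5.png

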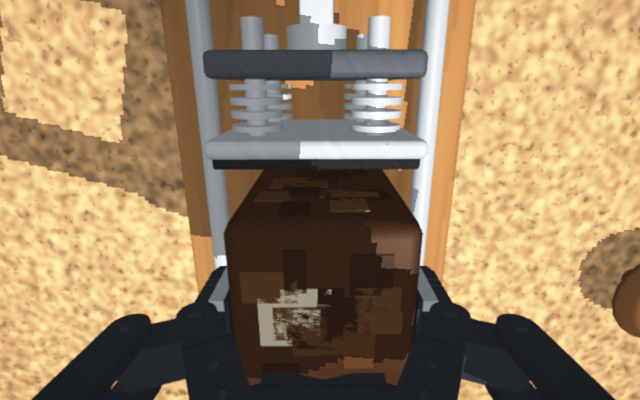

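View pics/d5z.png

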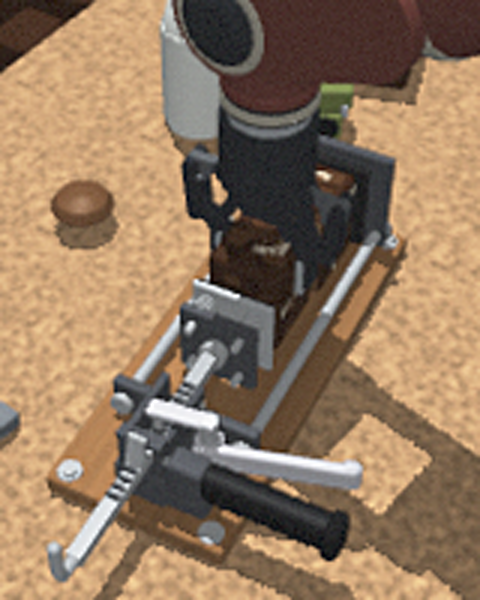

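```bash
python3 -m crank '[[0,0,0,0,0,0,0.1],[0,0,0,0,0,0,0],[0,0,0,0,0,0,-1],[0,0,0,0,0,0,-1],[0,0,0,0,0,0,-1],[0,0,0,0,0,-10,-1],[0,0,0,0,0,-30,-1],[0,0,0,0,0,0,-1]]'; python3 - <<'E'
from h import *
import pickle
chk([.5526,.0104,.2325],.117)
o,p=snap('wrist','w6.png');pickle.dump((o,p),open('w6.pkl','wb'))
E
```

```text
t: 9.5
tool_pos: [0.5543, 0.0101, 0.2721]
tool_rot: [2.085, 2.348, 0.002]
contact_force: [1.1, -0.3, 1.1]
opening: 0.0855
t 9.5 pos [0.5543 0.0101 0.2721] yaw_y 0.1184 tilt turn [0.002  0.0007 0.    ] F [ 1.1 -0.3  1.1] op 0.0855
turn z 0.0013882422260353966
shift [ 0.5 -1.7 39.6]
```

View pics/w6.png

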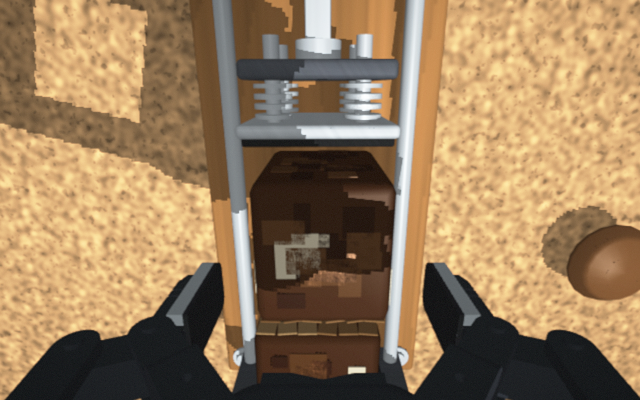

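```bash
python3 - <<'E'
from h import *
import pickle
o,p=pickle.load(open('w6.pkl','rb'))
X0=np.array([.5452,.073]);t=.117
E1=np.array([np.cos(t),np.sin(t)]);E2=np.array([-np.sin(t),np.cos(t)])
def cl(X): return (np.array([(X[:2]-X0)@E1,(X[:2]-X0)@E2])*1000).round(1)
for n,u,z in [('bL',(256,320),.102),('bR',(390,320),.102),('aL',(259,335),.102),('aR',(378,334),.102),('bTL',(251,190),.102),('bTR',(394,188),.102),('plate',(242,145),.095),('plate',(392,145),.095)]:
    print(n,cl(onz(p,u,z,o)))
E
python3 -m crank '[[0,0,0,0,0,-35,-1],[0,0,0,20,-10,-20,-1],[0,0,0,34,-18,0,-1],[0,0,0,36,-18,0,-1],[0,0,0,36,-18,0,-1],[0,0,0,34,-18,0,-1],[0,0,0,25,-12,0,-1],[0,0,0,0,0,0,-1]]'; python3 - <<'E'
from h import *
import pickle
chk([.4295,.1923,.33],.117+np.pi/2)
o,p=snap('wrist','w7.png');pickle.dump((o,p),open('w7.pkl','wb'))
E
```

```text
bL [-29.6 -91.3]
bR [ 34.4 -91.2]
aL [ -28.6 -100. ]
aR [ 29.1 -99.3]
bTL [-28.  -26.5]
bTR [ 31.9 -25.4]
plate [-32.1  -8.8]
plate [31.3 -8.6]
t: 10.22
tool_pos: [0.4343, 0.1874, 0.3294]
tool_rot: [-2.095, -2.341, -0.005]
contact_force: [-0.2, -0.5, -0.5]
opening: 0.0852
t 10.22 pos [0.4343 0.1874 0.3294] yaw_y 0.1108 tilt turn [ 0.0023 -0.0022  0.    ] F [-0.2 -0.5 -0.5] op 0.0852
turn z 1.564569115238926
shift [ 5.4 -4.2 -0.6]
```

View pics/w7.png

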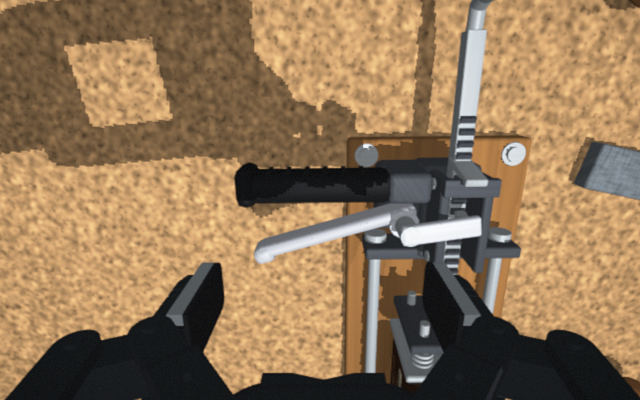

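```bash
cat >> h.py <<'E'
X0=np.array([.5452,.073]);t=.117
E1=np.array([np.cos(t),np.sin(t)]);E2=np.array([-np.sin(t),np.cos(t)])
def cl(X): return (np.array([(X[:2]-X0)@E1,(X[:2]-X0)@E2])*1000).round(1)
E
python3 - <<'E'
from h import *
import pickle
o,p=pickle.load(open('w7.pkl','rb'))
for n,u,z in [('grip end rear',(245,166),.074),('grip end front',(243,206),.074),('grip rear near body',(385,170),.074),('grip front near',(385,202),.074),('trig tip',(258,258),.071),('trig front mid',(330,240),.071),('pivot',(403,222),.071)]:
    print(n,cl(onz(p,u,z,o)))
E
python3 -m crank '[[0,0,-0.125,0,0,0,-1],[0,0,-0.125,0,0,0,-1],[0,0,-0.125,0,0,0,-1],[0,0,-0.125,0,0,0,-1],[0,0,-0.125,0,0,0,-1],[0,0,-0.125,0,0,0,-1],[0,0,-0.125,0,0,0,-1],[0,0,-0.125,0,0,0,-1]]';python3 -m crank '[[0,0,-0.125,0,0,0,-1],[0,0,-0.125,0,0,0,-1],[0,0,-0.125,0,0,0,-1],[0,0,-0.125,0,0,0,-1],[0,0,0,0,0,0,-1]]';  python3 - <<'E'
from h import *
chk([.4295,.1923,.25],.117+np.pi/2)
E
```

```text
grip end rear [-147.4  155.2]
grip end front [-150.9  127.2]
grip rear near body [-54.7 152. ]
grip front near [-53.5 129.6]
trig tip [-143.7   85.8]
trig front mid [-91.1  99.9]
pivot [-39.5 113.6]
t: 10.93
tool_pos: [0.4381, 0.1816, 0.3289]
tool_rot: [0.715, 3.055, -0.003]
contact_force: [0.6, -0.3, 0.0]
opening: 0.0855
t: 11.35
tool_pos: [0.4412, 0.1768, 0.3284]
tool_rot: [-0.064, 3.138, -0.008]
contact_force: [0.5, 0.1, -0.2]
opening: 0.0858
t 11.35 pos [0.4412 0.1768 0.3284] yaw_y 1.6117 tilt turn [-0.0055  0.003   0.    ] F [ 0.5  0.1 -0.2] op 0.0858
turn z -0.0760940083289241
shift [11.3 16.4 78.3]
```

```bash
python3 -m crank '[[-0.005,0.003,-0.076,11,16,0,-1],[0,0,0,0,0,20,-1],[0,0,0,0,0,30,-1],[0,0,0,0,0,0,-1]]';  python3 - <<'E'
from h import *
import pickle
chk([.4295,.1923,.25],.117+np.pi/2)
o,p=snap('wrist','w8.png');pickle.dump((o,p),open('w8.pkl','wb'))
print(cl(o['tool_pos']))
E
```

```text
t: 11.68
tool_pos: [0.4321, 0.1902, 0.2792]
tool_rot: [-0.162, 3.132, -0.001]
contact_force: [-0.5, 0.3, -1.6]
opening: 0.0857
t 11.68 pos [0.4321 0.1902 0.2792] yaw_y 1.6738 tilt turn [-0.0008  0.0051  0.    ] F [-0.5  0.3 -1.6] op 0.0857
turn z -0.01396723132433908
shift [ 2.5  2.4 29.2]
[-98.6 129.6]
```

View pics/w8.png

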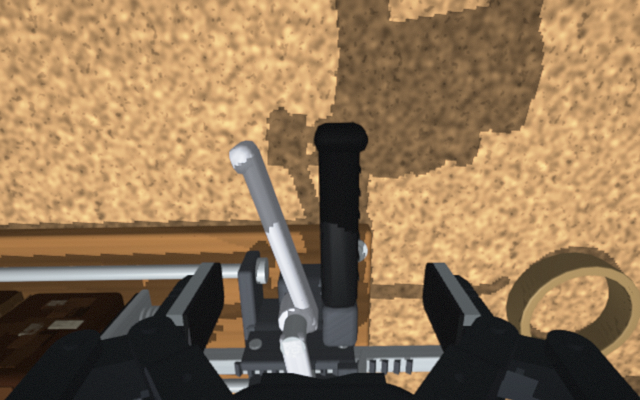

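```bash
python3 -m crank '[[0,0.005,-0.014,2,0.5,10,-1],[0,0,0,0,0,20,-1],[0,0,0,0,0,0,-1]]';  python3 - <<'E'
from h import *
chk([.4297,.1903,.208],.117+np.pi/2)
print(cl(ctrl.get_obs()['tool_pos']))
E
```

```text
t: 11.98
tool_pos: [0.4336, 0.1902, 0.2551]
tool_rot: [-0.178, 3.127, 0.001]
contact_force: [-1.0, 0.1, -1.1]
opening: 0.0854
t 11.98 pos [0.4336 0.1902 0.2551] yaw_y 1.6843 tilt turn [0.0001 0.0097 0.    ] F [-1.   0.1 -1.1] op 0.0854
turn z -0.003478585433573489
shift [ 4.3  0.6 47. ]
[-97.2 129.4]
```

```bash
python3 -m crank '[[0,0.01,-0.003,4,0.5,10,-1],[0,0,0,0,0,0,-1],[0,0,0,2,0,17,-1],[0,0,0,0,0,0,-1]]';  python3 - <<'E'
from h import *
chk([.4297,.1903,.208],.117+np.pi/2)
print(cl(ctrl.get_obs()['tool_pos']))
E
```

```text
t: 12.32
tool_pos: [0.4291, 0.19, 0.2311]
tool_rot: [-0.18, 3.132, 0.002]
contact_force: [-0.8, 0.2, -1.7]
opening: 0.0852
t 12.32 pos [0.4291 0.19   0.2311] yaw_y 1.6858 tilt turn [0.0008 0.0041 0.    ] F [-0.8  0.2 -1.7] op 0.0852
turn z -0.0020324364836319386
shift [-0.5  0.2 23.1]
[-101.6  129.8]
```

```bash
python3 -m crank '[[0,0.004,-0.002,1,0.5,12,-1],[0,0,0,0,0,10,-1],[0,0,0,0,0,0,-1]]';  python3 - <<'E'
from h import *
chk([.4297,.1913,.208],.117+np.pi/2)
print(cl(ctrl.get_obs()['tool_pos']))
snap('side','d8.png');snap('scene','s8.png');snap('wrist','w9.png')
a=cv2.imread('pics/d8.png')[120:320,230:410];b=cv2.imread('pics/s8.png')[110:240,260:440]
cv2.imwrite('pics/ds8.png',np.hstack([cv2.resize(a,(400,444)),cv2.resize(b,(400,289+155))]))
E
```

```text
t: 12.57
tool_pos: [0.4295, 0.1909, 0.2108]
tool_rot: [-0.183, 3.131, 0.003]
contact_force: [-0.7, -0.5, 0.2]
opening: 0.0855
t 12.57 pos [0.4295 0.1909 0.2108] yaw_y 1.6878 tilt turn [0.0015 0.0051 0.    ] F [-0.7 -0.5  0.2] op 0.0855
turn z 4.141191201956218e-05
shift [-0.2  0.4  2.8]
[-101.1  130.6]
```

View pics/ds8.png

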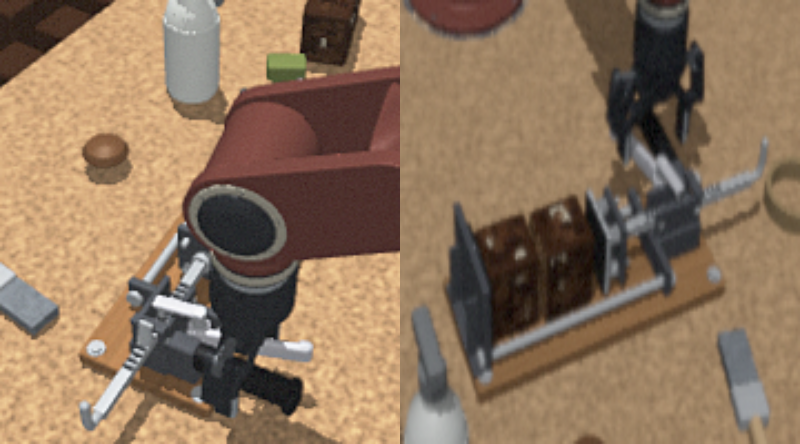

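View pics/w9.png

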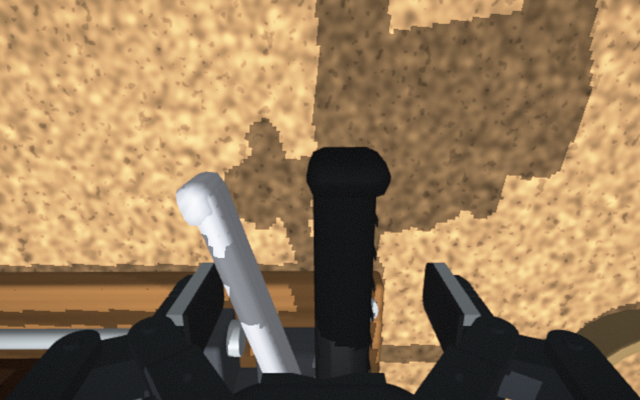

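```bash
python3 -m crank '[[0,0,0,0,0,2,-0.4],[0,0,0,0,0,0,-0.1],[0,0,0,0,0,0,0.2],[0,0,0,0,0,0,0.25],[0,0,0,0,0,0,0.25]]' 35;  python3 - <<'E'
from h import *
chk([.4297,.1923,.208],.117+np.pi/2)
print(cl(ctrl.get_obs()['tool_pos']))
snap('scene','s9.png');snap('wrist','w10.png')
b=cv2.imread('pics/s9.png')[120:230,270:430]
cv2.imwrite('pics/s9z.png',cv2.resize(b,None,fx=5,fy=5,interpolation=cv2.INTER_CUBIC))
E
```

```text
t: 13.13
tool_pos: [0.4315, 0.1915, 0.214]
tool_rot: [-0.184, 3.127, 0.006]
contact_force: [2.0, 7.5, -8.4]
opening: 0.0352
t 13.13 pos [0.4315 0.1915 0.214 ] yaw_y 1.6881 tilt turn [0.0032 0.0093 0.    ] F [ 2.   7.5 -8.4] op 0.0352
turn z 0.00032628523798083897
shift [1.8 1.  6. ]
[-99. 131.]
```

View pics/s9z.png

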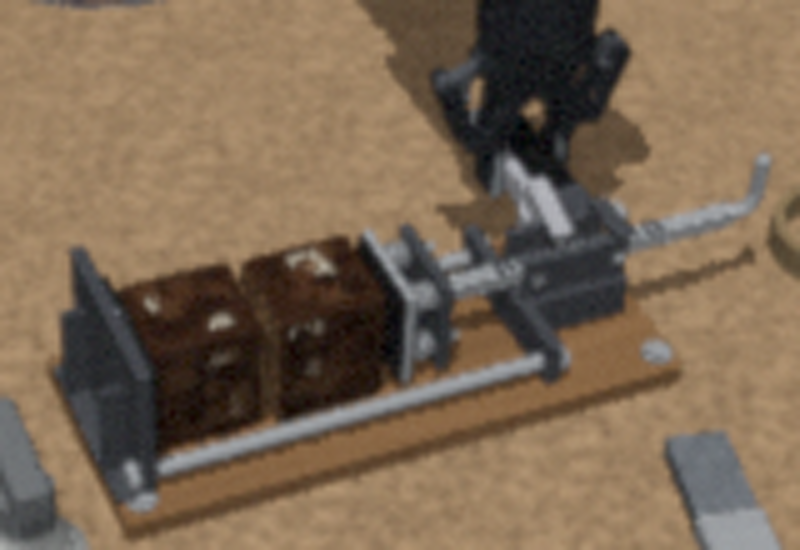

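View pics/w10.png

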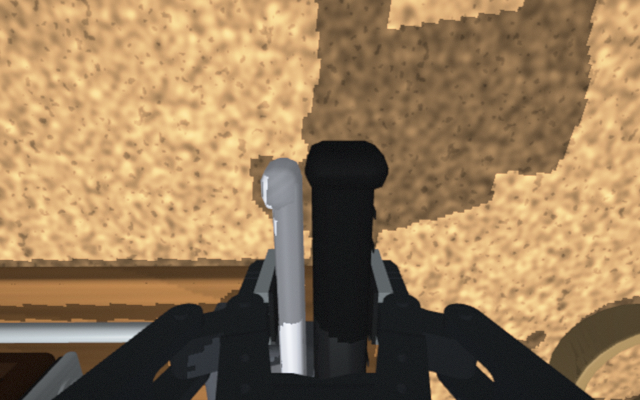

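```bash
python3 -m crank '[[0,0,0,0,0,0,-1],[0,0,0,0,0,0,-1],[0,0,0,0,0,0,-1],[0,0,0,0,0,0,-1]]' 35;  python3 - <<'E'
from h import *
chk([.4297,.1915,.209],.117+np.pi/2)
snap('wrist','w11.png')
E
```

```text
t: 13.57
tool_pos: [0.4313, 0.1919, 0.2141]
tool_rot: [-0.185, 3.126, 0.006]
contact_force: [-0.3, -0.3, -0.3]
opening: 0.0814
t 13.57 pos [0.4313 0.1919 0.2141] yaw_y 1.6888 tilt turn [0.0034 0.01   0.    ] F [-0.3 -0.3 -0.3] op 0.0814
turn z 0.0009932617772083763
shift [ 1.7 -0.3  5.1]
```

View pics/w11.png

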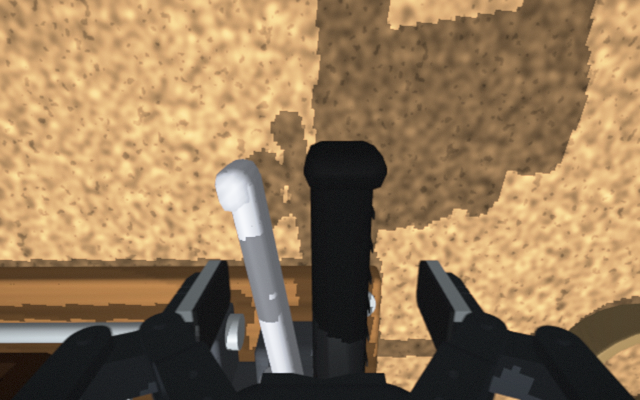

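```bash
python3 -m crank '[[0,0.01,0,1.7,0,5,-1],[0,0,0,0,0,0,-1],[0,0,0,0,0,0,-1],[0,0,0,0,0,0,-0.4],[0,0,0,0,0,0,-0.1],[0,0,0,0,0,0,0.2],[0,0,0,0,0,0,0.25],[0,0,0,0,0,0,0.25]]' 35;  python3 - <<'E'
from h import *
chk([.4297,.1923,.208],.117+np.pi/2)
snap('scene','s10.png')
b=cv2.imread('pics/s10.png')[120:230,270:430]
cv2.imwrite('pics/s10z.png',cv2.resize(b,None,fx=5,fy=5,interpolation=cv2.INTER_CUBIC))
E
```

```text
t: 14.28
tool_pos: [0.4303, 0.1915, 0.2099]
tool_rot: [0.186, -3.136, -0.004]
contact_force: [-2.9, 9.2, -1.0]
opening: 0.0349
t 14.28 pos [0.4303 0.1915 0.2099] yaw_y 1.6891 tilt turn [ 0.0025 -0.0005  0.    ] F [-2.9  9.2 -1. ] op 0.0349
turn z 0.001255600455722261
shift [0.5 0.9 1.9]
```

View pics/s10z.png

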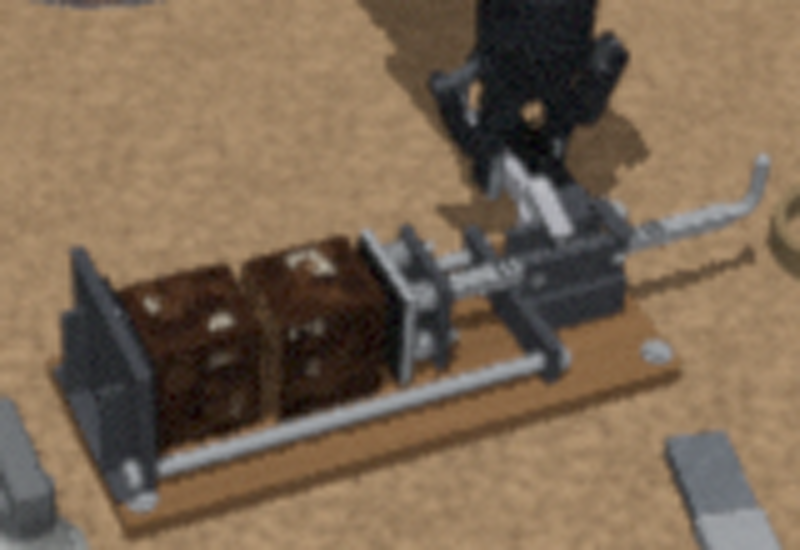

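```bash
python3 -m crank '[[0,0,0,0,0,1,-1],[0,0,0,0,0,0,-1],[0,0,0,0,0,0,-1],[0,0,0,0,0,0,-1],[0,0,0,0,0,0,-1],[0,0,0,0,0,0,-1],[0,0,0,0,0,0,-1]]' 35;  python3 - <<'E'
from h import *
chk([.4297,.1915,.209],.117+np.pi/2)
snap('wrist','w12.png')
L=[cv2.imread('pics/%s.png'%n)[120:230,270:430] for n in ('s8','s9','s10')]
cv2.imwrite('pics/cmp.png',cv2.resize(np.vstack([L[0][:,:],L[2]]),None,fx=2.7,fy=2.7,interpolation=cv2.INTER_CUBIC))
E
```

```text
t: 14.92
tool_pos: [0.4302, 0.1916, 0.2087]
tool_rot: [0.185, -3.136, -0.005]
contact_force: [-0.9, -0.3, 0.6]
opening: 0.0853
t 14.92 pos [0.4302 0.1916 0.2087] yaw_y 1.6889 tilt turn [ 0.0029 -0.0001  0.    ] F [-0.9 -0.3  0.6] op 0.0853
turn z 0.0010741180594027178
shift [ 0.5 -0.1 -0.3]
```

View pics/w12.png

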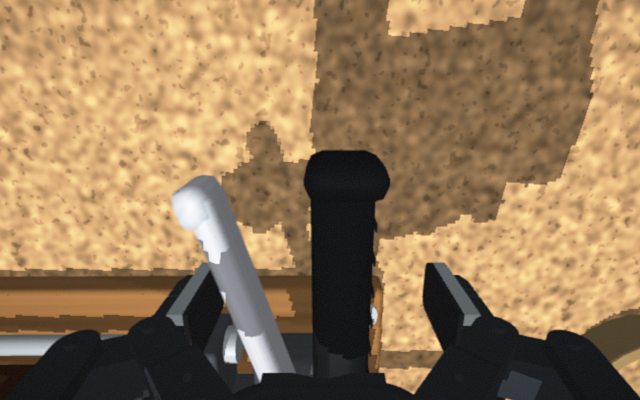

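View pics/cmp.png

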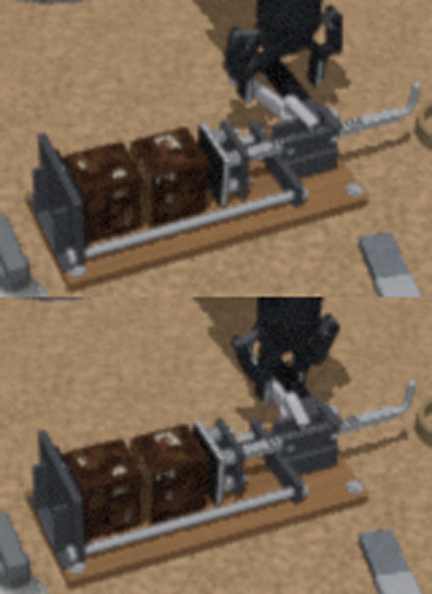

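```bash
python3 -m crank '[[0,0,0,0,0.5,0,-0.4],[0,0,0,0,0,0,-0.1],[0,0,0,0,0,0,0.2],[0,0,0,0,0,0,0.25],[0,0,0,0,0,0,0.25],[0,0,0,0,0,0,0.25]]' 35;  cat >> h.py <<'E'
def tm(a,b,box,pad=14):
    # displacement of patch box=(u0,v0,u1,v1) from image a to b
    A=cv2.resize(cv2.imread('pics/'+a)[box[1]:box[3],box[0]:box[2]],None,fx=8,fy=8,interpolation=cv2.INTER_CUBIC)
    B=cv2.resize(cv2.imread('pics/'+b)[box[1]-pad:box[3]+pad,box[0]-pad:box[2]+pad],None,fx=8,fy=8,interpolation=cv2.INTER_CUBIC)
    r=cv2.matchTemplate(B,A,cv2.TM_CCOEFF_NORMED);_,m,_,l=cv2.minMaxLoc(r)
    return np.array(l)/8-pad,round(m,2)
E
python3 - <<'E'
from h import *
chk([.4297,.1923,.208],.117+np.pi/2)
o,p=snap('scene','s11.png');_,ps=snap('side','d11.png')
for n in ('s8','s9','s10','s11'): print(n,tm('s8.png',n+'.png',(416,146,430,166)),tm('s8.png',n+'.png',(340,164,362,198)))
print(tm('d8.png','d11.png',(260,295,282,318)))
Y=lambda y,z,x=0:[*(X0+E1*x+E2*y),z]
print('scene px/10mm',proj(p,Y(.255,.09))-proj(p,Y(.265,.09)),'plate',proj(p,Y(0,.09,.03))-proj(p,Y(.01,.09,.03)))
print('side px/10mm',proj(ps,Y(.255,.09))-proj(ps,Y(.265,.09)),proj(ps,Y(.27,.1)),proj(p,Y(.27,.1)))
E
```

```text
t: 15.47
tool_pos: [0.4313, 0.192, 0.2118]
tool_rot: [-0.188, 3.136, 0.001]
contact_force: [1.6, -5.1, -2.3]
opening: 0.0349
t 15.47 pos [0.4313 0.192  0.2118] yaw_y 1.6903 tilt turn [0.0004 0.0005 0.    ] F [ 1.6 -5.1 -2.3] op 0.0349
turn z 0.00252739425073778
shift [1.6 0.5 3.8]
s8 (array([0., 0.]), 1.0) (array([0., 0.]), 1.0)
s9 (array([-0.75,  0.25]), 0.89) (array([-1.75 ,  0.375]), 0.94)
s10 (array([-0.75 ,  0.125]), 0.88) (array([-1.75,  0.5 ]), 0.94)
s11 (array([-3.625,  1.125]), 0.69) (array([-4.125,  1.125]), 0.91)
(array([ 3.625, -5.25 ]), 0.89)
scene px/10mm [-2.72107617  0.70666362] plate [-3.05515802  0.80896481]
side px/10mm [ 2.76108227 -3.97163788] [263.64125484 307.88288586] [427.95111734 149.68640893]
```

```bash
python3 -m crank '[[0,0,0,0,0,2,-1],[0,0,0,0,0,0,-1],[0,0,0,0,0,0,-1],[0,0,0,0,0,0,-1],[0,0,0,0,0,0,-1],[0,0,0,0,0,0,-1],[0,0,0,0,0,0,-1],[0,0,0,0,0,0,-1]]' 35; python3 -c "
from h import *
chk([.4297,.1915,.209],.117+np.pi/2)"
```

```text
t: 16.23
tool_pos: [0.4314, 0.1918, 0.2094]
tool_rot: [0.185, -3.135, -0.004]
contact_force: [-0.1, 0.1, -0.8]
opening: 0.0855
t 16.23 pos [0.4314 0.1918 0.2094] yaw_y 1.6884 tilt turn [ 0.0025 -0.0007  0.    ] F [-0.1  0.1 -0.8] op 0.0855
turn z 0.0006258034145920632
shift [ 1.7 -0.1  0.4]
```

```bash
python3 -m crank '[[0,0,0,1,0.5,0,-0.4],[0,0,0,0,0,0,-0.1],[0,0,0,0,0,0,0.2],[0,0,0,0,0,0,0.25],[0,0,0,0,0,0,0.25],[0,0,0,0,0,0,0.25]]' 35;python3 - <<'E'
from h import *
chk([.4297,.1923,.208],.117+np.pi/2)
o,p=snap('scene','s12.png');_,ps=snap('side','d12.png')
for n in ('s11','s12'): print(n,tm('s8.png',n+'.png',(416,146,430,166)),tm('s8.png',n+'.png',(340,164,362,198)))
a=tm('d8.png','d12.png',(260,295,282,318));print(a,np.linalg.norm(a[0])/.484)
b=cv2.imread('pics/s12.png')[120:230,270:430]
cv2.imwrite('pics/s12z.png',cv2.resize(b,None,fx=5,fy=5,interpolation=cv2.INTER_CUBIC))
E
```

```text
t: 16.73
tool_pos: [0.4306, 0.192, 0.2106]
tool_rot: [-0.188, 3.136, -0.001]
contact_force: [1.5, -2.1, -2.3]
opening: 0.0352
t 16.73 pos [0.4306 0.192  0.2106] yaw_y 1.6904 tilt turn [-0.0004  0.0001  0.    ] F [ 1.5 -2.1 -2.3] op 0.0352
turn z 0.0026305141791596043
shift [0.9 0.4 2.6]
s11 (array([-3.625,  1.125]), 0.69) (array([-4.125,  1.125]), 0.91)
s12 (array([-3.625,  1.125]), 0.68) (array([-4.125,  1.125]), 0.91)
(array([ 3.625, -5.375]), 0.89) 13.394940578398698
```

View pics/s12z.png

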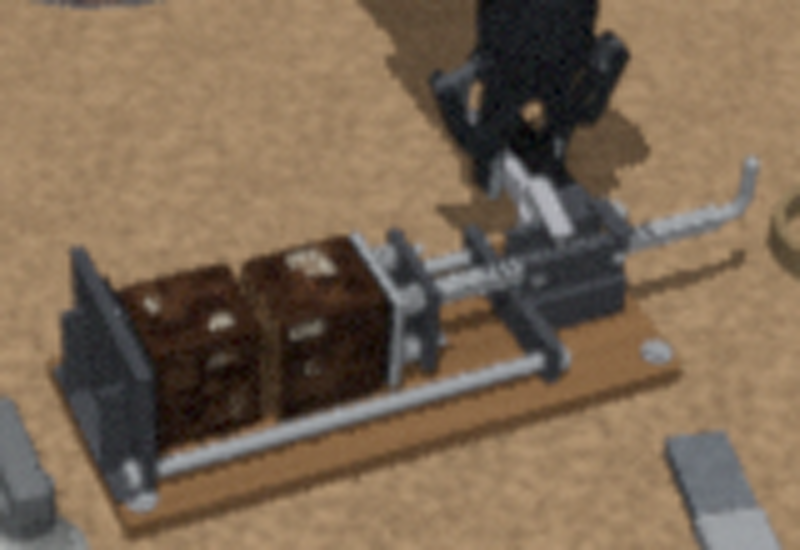

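```bash
python3 -m crank '[[0,0,0,0,0,2,-1],[0,0,0,0,0,0,-1],[0,0,0,0,0,0,-1],[0,0,0,0,0,0,-1],[0,0,0,0,0,0,-1],[0,0,0,0,0,0,-1],[0,0,0,0,0,0,-1],[0,0,0,0,0,0,-1]]' 35; python3 -c "
from h import *
chk([.4297,.1915,.209],.117+np.pi/2)
snap('wrist','w13.png')"
python3 -m crank '[[0,0,0,0,0,0,-1],[0,0,0,0,0,0,-1],[0,0,0,0,0,0,-1]]'; python3 -c "
from h import *
chk([.4297,.1915,.209],.117+np.pi/2)
snap('wrist','w14.png')
a,b,c=[cv2.imread('pics/w%d.png'%i)[120:400,140:440] for i in (12,13,14)]
cv2.imwrite('pics/cmp2.png',cv2.resize(np.hstack([a,b,c]),(800,250)))
snap('scene','s13.png')
print(tm('s8.png','s13.png',(340,164,362,198)))
"
```

```text
t: 17.5
tool_pos: [0.4306, 0.1918, 0.208]
tool_rot: [0.185, -3.135, -0.001]
contact_force: [0.2, -0.5, 0.2]
opening: 0.0852
t 17.5 pos [0.4306 0.1918 0.208 ] yaw_y 1.6886 tilt turn [ 0.0008 -0.0008  0.    ] F [ 0.2 -0.5  0.2] op 0.0852
turn z 0.0008294333738083637
shift [ 0.9 -0.2 -1. ]
t: 17.8
tool_pos: [0.4306, 0.1919, 0.208]
tool_rot: [0.185, -3.135, -0.001]
contact_force: [1.0, 0.1, -0.1]
opening: 0.0854
t 17.8 pos [0.4306 0.1919 0.208 ] yaw_y 1.6887 tilt turn [ 0.0009 -0.0007  0.    ] F [ 1.   0.1 -0.1] op 0.0854
turn z 0.0008686082370763515
shift [ 0.9 -0.3 -1. ]
(array([-4.125,  1.125]), 0.91)
```

View pics/cmp2.png

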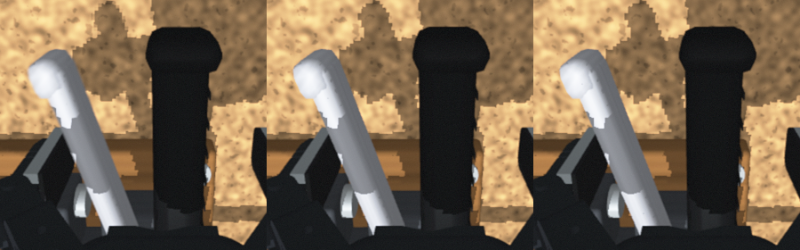

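```bash
python3 -m crank '[[0,0,0,1,-5,0,-1],[0,0,0,0,0,0,-1],[0,0,0,0,0,0,-1],[0,0,0,0,0,0,-1]]'; python3 -c "
from h import *
chk([.4297,.1915,.209],.117+np.pi/2)
snap('wrist','w15.png')"
```

```text
t: 18.23
tool_pos: [0.4301, 0.1862, 0.2081]
tool_rot: [0.185, -3.135, -0.001]
contact_force: [-0.8, -0.4, 0.3]
opening: 0.0857
t 18.23 pos [0.4301 0.1862 0.2081] yaw_y 1.6886 tilt turn [ 0.0008 -0.0007  0.    ] F [-0.8 -0.4  0.3] op 0.0857
turn z 0.000779911492528651
shift [-0.2  5.3 -0.9]
```

View pics/w15.png

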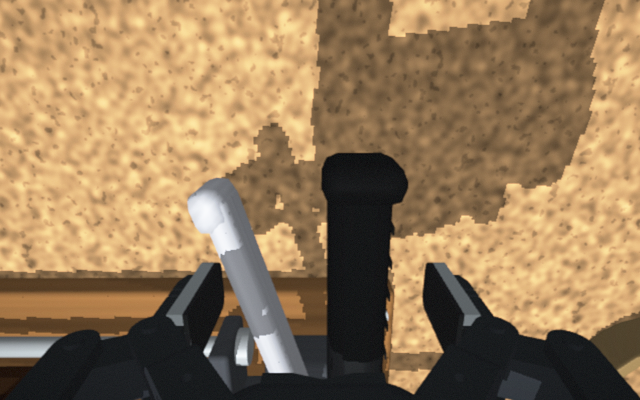

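```bash
python3 -m crank '[[0,0,0,0,5.5,0,-0.6],[0,0,0,0,0,0,-0.4],[0,0,0,0,0,0,-0.2],[0,0,0,0,0,0,0],[0,0,0,0,0,0,0.1],[0,0,0,0,0,0,0.2],[0,0,0,0,0,0,0.25],[0,0,0,0,0,0,0.25]]' 35;python3 - <<'E'
from h import *
chk([.4297,.1923,.208],.117+np.pi/2)
o,p=snap('scene','s14.png');_,ps=snap('side','d14.png')
print(tm('s8.png','s14.png',(416,146,430,166)),tm('s8.png','s14.png',(340,164,362,198)))
a=tm('d8.png','d14.png',(260,295,282,318));print(a,np.linalg.norm(a[0])/.484)
E
```

```text
t: 18.95
tool_pos: [0.4304, 0.1927, 0.2111]
tool_rot: [0.19, -3.135, 0.008]
contact_force: [0.5, -1.7, 0.0]
opening: 0.0351
t 18.95 pos [0.4304 0.1927 0.2111] yaw_y 1.6921 tilt turn [-0.0049 -0.0009  0.    ] F [ 0.5 -1.7  0. ] op 0.0351
turn z 0.0043190401126766975
shift [ 0.7 -0.3  3.1]
(array([-5.875,  1.5  ]), 0.6) (array([-6.  ,  1.75]), 0.9)
(array([ 5.625, -8.25 ]), 0.79) 20.63046532390653
```

```bash
python3 -m crank '[[0,0,0,0,-2,2,-1],[0,0,0,0,-2,0,-1],[0,0,0,0,0,0,-1],[0,0,0,0,0,0,-1],[0,0,0,0,0,0,-1],[0,0,0,0,0,0,-1],[0,0,0,0,0,0,-1],[0,0,0,0,0,0,-1]]' 35;python3 -m crank '[[0,0,0,0,0,0,-1],[0,0,0,0,0,0,-1],[0,0,0,0,0,0,-1],[0,0,0,0,0,0,-1],[0,0,0,0,0,0,-1],[0,0,0,0,0,0,-1],[0,0,0,0,0,0,-1],[0,0,0,0,0,0,-1]]'; python3 - <<'E'
from h import *
chk([.4297,.1923,.208],.117+np.pi/2)
o,p=snap('scene','s15.png');_,ps=snap('side','d15.png')
print(tm('s8.png','s15.png',(416,146,430,166)),tm('s8.png','s15.png',(340,164,362,198)))
a=tm('d8.png','d15.png',(260,295,282,318));print(a,np.linalg.norm(a[0])/.484)
b=cv2.imread('pics/s15.png')[120:230,270:430]
cv2.imwrite('pics/s15z.png',cv2.resize(b,None,fx=5,fy=5,interpolation=cv2.INTER_CUBIC))
E
```

```text
t: 19.72
tool_pos: [0.4309, 0.1883, 0.2086]
tool_rot: [0.189, -3.135, 0.003]
contact_force: [-0.1, 0.6, -0.1]
opening: 0.0853
t: 20.38
tool_pos: [0.4309, 0.1885, 0.2087]
tool_rot: [0.189, -3.135, 0.003]
contact_force: [0.7, 0.8, 0.4]
opening: 0.0854
t 20.38 pos [0.4309 0.1885 0.2087] yaw_y 1.6913 tilt turn [-0.0017 -0.0012  0.    ] F [0.7 0.8 0.4] op 0.0854
turn z 0.0034988878970334536
shift [0.8 4.  0.7]
(array([-5.875,  1.5  ]), 0.61) (array([-6.   ,  1.625]), 0.9)
(array([ 5.625, -8.25 ]), 0.79) 20.63046532390653
```

View pics/s15z.png

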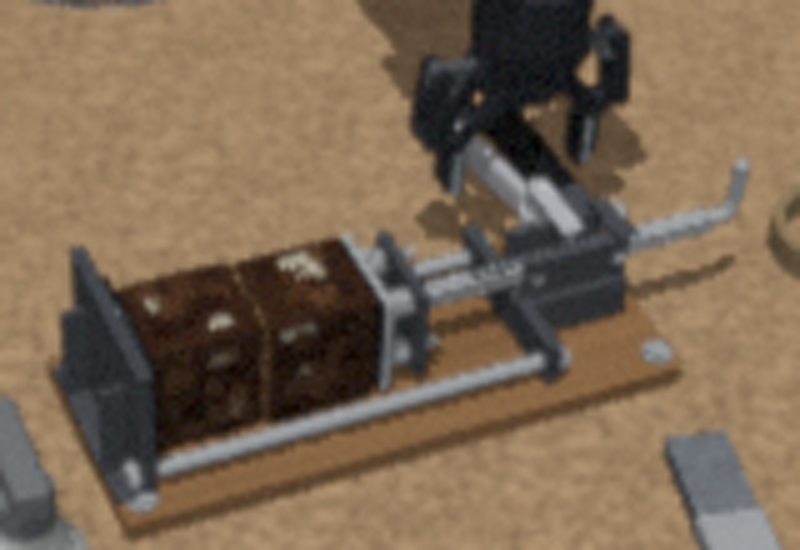

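```bash
python3 -m crank '[[0,0,0,1,4,0,-0.6],[0,0,0,0,0,0,-0.4],[0,0,0,0,0,0,-0.2],[0,0,0,0,0,0,0],[0,0,0,0,0,0,0.1],[0,0,0,0,0,0,0.2],[0,0,0,0,0,0,0.25],[0,0,0,0,0,0,0.25]]' 35;python3 - <<'E'
from h import *
chk([.4297,.1923,.208],.117+np.pi/2)
o,p=snap('scene','s16.png');_,ps=snap('side','d16.png')
print(tm('s8.png','s16.png',(416,146,430,166)),tm('s8.png','s16.png',(340,164,362,198)),'frame plates vs s15',tm('s15.png','s16.png',(336,166,352,199),8),tm('s15.png','s16.png',(349,166,362,197),8))
a=tm('d8.png','d16.png',(260,295,282,318));print(a,np.linalg.norm(a[0])/.484)
b=cv2.imread('pics/s16.png')[120:230,270:430]
cv2.imwrite('pics/s16z.png',cv2.resize(b,None,fx=5,fy=5,interpolation=cv2.INTER_CUBIC))
E
```

```text
t: 21.15
tool_pos: [0.4297, 0.1926, 0.21]
tool_rot: [0.192, -3.135, 0.008]
contact_force: [0.6, -0.5, 0.8]
opening: 0.036
t 21.15 pos [0.4297 0.1926 0.21  ] yaw_y 1.6928 tilt turn [-0.0048 -0.001   0.    ] F [ 0.6 -0.5  0.8] op 0.036
turn z 0.005052906852195838
shift [ 0.  -0.3  2. ]
(array([-6. ,  1.5]), 0.58) (array([-6.125,  1.75 ]), 0.9) frame plates vs s15 (array([-0.125,  0.   ]), 0.99) (array([0., 0.]), 0.96)
(array([ 5.75 , -8.375]), 0.79) 20.98945017900709
```

View pics/s16z.png

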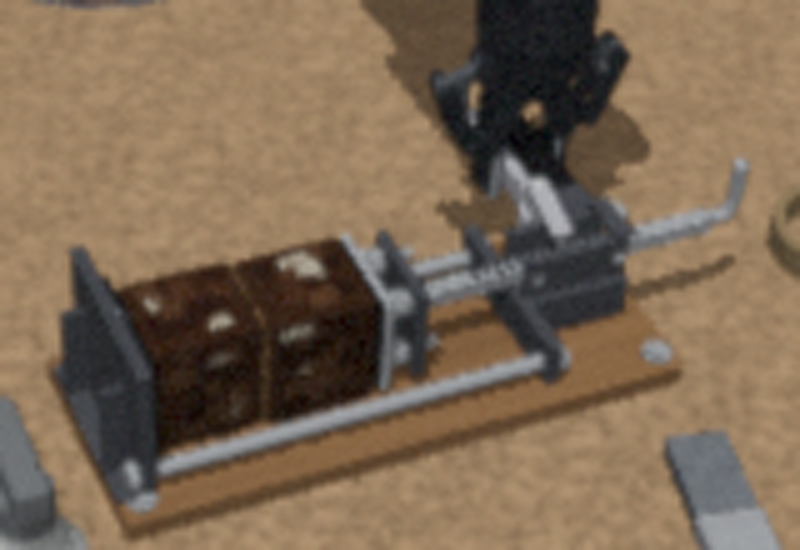

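```bash
python3 -m crank '[[0,0,0,0,-2,2,-1],[0,0,0,0,-2,0,-1],[0,0,0,0,0,0,-1],[0,0,0,0,0,0,-1],[0,0,0,0,0,0,-1],[0,0,0,0,0,0,-1],[0,0,0,0,0,0,-1],[0,0,0,0,0,0,-1]]' 35;python3 -m crank '[[0,0,0,0,4,0,-0.6],[0,0,0,0,0,0,-0.4],[0,0,0,0,0,0,-0.2],[0,0,0,0,0,0,0],[0,0,0,0,0,0,0.1],[0,0,0,0,0,0,0.2],[0,0,0,0,0,0,0.25],[0,0,0,0,0,0,0.25]]' 35;python3 - <<'E'
from h import *
chk([.4297,.1923,.208],.117+np.pi/2)
o,p=snap('scene','s17.png');_,ps=snap('side','d17.png')
print(tm('s8.png','s17.png',(416,146,430,166)),tm('s8.png','s17.png',(340,164,362,198)),'frame plates vs s15',tm('s15.png','s17.png',(336,166,352,199),8),tm('s15.png','s17.png',(349,166,362,197),8))
a=tm('d8.png','d17.png',(260,295,282,318));print(a,np.linalg.norm(a[0])/.484)
b=cv2.imread('pics/s17.png')[120:230,270:430]
cv2.imwrite('pics/s17z.png',cv2.resize(b,None,fx=5,fy=5,interpolation=cv2.INTER_CUBIC))
E
```

```text
t: 21.92
tool_pos: [0.4302, 0.1881, 0.2073]
tool_rot: [0.19, -3.134, 0.005]
contact_force: [0.2, 0.4, -0.1]
opening: 0.0853
t: 22.58
tool_pos: [0.4304, 0.193, 0.2102]
tool_rot: [0.194, -3.134, 0.011]
contact_force: [0.6, -0.4, 0.1]
opening: 0.0353
t 22.58 pos [0.4304 0.193  0.2102] yaw_y 1.6945 tilt turn [-0.0071 -0.0019  0.    ] F [ 0.6 -0.4  0.1] op 0.0353
turn z 0.006690558091217325
shift [ 0.7 -0.6  2.2]
(array([ 0.75 , -0.375]), 0.64) (array([-7.   ,  1.875]), 0.84) frame plates vs s15 (array([-1.  ,  0.25]), 0.95) (array([-1.875,  0.5  ]), 0.93)
(array([  7.75, -11.25]), 0.76) 28.22536382709556
```

View pics/s17z.png

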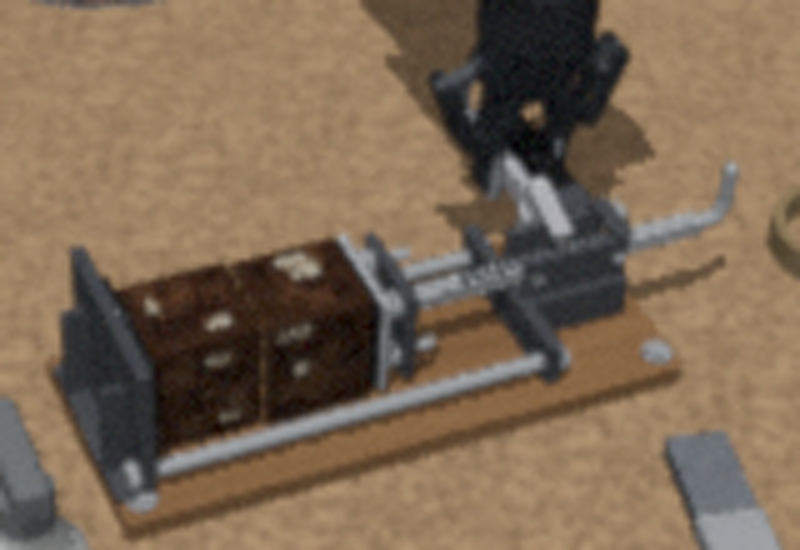

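```bash
python3 -m crank '[[0,0,0,0,-2,2,-1],[0,0,0,0,-2,0,-1],[0,0,0,0,0,0,-1],[0,0,0,0,0,0,-1],[0,0,0,0,0,0,-1],[0,0,0,0,0,-15,-1],[0,0,0,0,0,-30,-1],[0,0,0,0,0,-35,-1]]' 35;python3 -m crank '[[0,0,0,-15,-15,-20,-1],[0,0,0,-30,-28,0,-1],[0,0,0,-32,-30,0,-1],[0,0,0,-32,-30,0,-1],[0,0,0,-18,-15,0,-1],[0,0,0,0,0,0,-1]]';python3 - <<'E'
from h import *
import pickle
chk([.4297,.1923,.25],.117+np.pi/2)
o,p=snap('wrist','w16.png');pickle.dump((o,p),open('w16.pkl','wb'))
E
```

```text
t: 23.35
tool_pos: [0.4277, 0.1878, 0.2808]
tool_rot: [0.191, -3.114, 0.014]
contact_force: [0.9, 0.7, 1.7]
opening: 0.0854
t: 23.85
tool_pos: [0.5722, 0.0871, 0.3117]
tool_rot: [0.202, -3.134, 0.008]
contact_force: [-1.0, 0.7, -0.2]
opening: 0.0854
t 23.85 pos [0.5722 0.0871 0.3117] yaw_y 1.6992 tilt turn [-0.0049 -0.0013  0.    ] F [-1.   0.7 -0.2] op 0.0854
turn z 0.011417768937511008
shift [127.8 122.9  61.2]
```

View pics/w16.png

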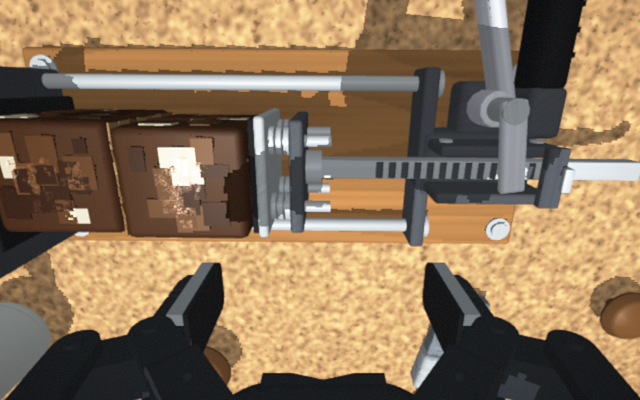

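```bash
python3 - <<'E'
from h import *
import pickle
o,p=pickle.load(open('w16.pkl','rb'))
im=cv2.cvtColor(p['image'],cv2.COLOR_RGB2BGR)[90:250,235:345];cv2.imwrite('pics/w16z.png',cv2.resize(im,None,fx=5,fy=3.75*5/3.75*.75,interpolation=cv2.INTER_CUBIC))
E
```

View pics/w16z.png

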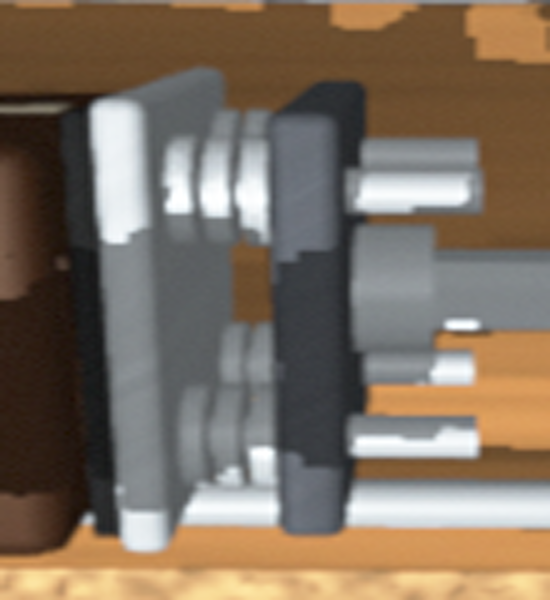

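```bash
python3 - <<'E'
from h import *
import pickle
o,p=pickle.load(open('w16.pkl','rb'))
z=lambda x,y:(x/5+235,y/3.75+90)
for n,u in [('plate rear',z(140,110)),('plate rear',z(168,540)),('plate front',z(92,105)),('plate front',z(123,540)),('rubber front',z(65,115)),('jawp front',z(272,125)),('jawp front',z(281,520)),('jawp rear',z(338,125)),('jawp rear',z(342,520))]:
    print(n,cl(onz(p,u,.095,o)),cl(onz(p,u,.09,o)))
# reference from w4: same edges free
o,p=pickle.load(open('w4.pkl','rb'))
w=lambda x,y:(x/2.5+180,y/2.5)
for n,u in [('plate rear',w(330,278)),('plate front',w(330,315)),('rubber front',w(330,335)),('jawp front',w(330,150)),('jawp rear',w(330,95))]:
    print(n,cl(onz(p,u,.095,o)))
E
```

```text
plate rear [-33.3 -22.6] [-32.8 -23.4]
plate rear [ 32.4 -21.9] [ 34.6 -22.8]
plate front [-33.9 -27.6] [-33.4 -28.6]
plate front [ 32.4 -27.2] [ 34.7 -28.2]
rubber front [-32.5 -30.5] [-32.  -31.6]
jawp front [-31.4  -8.7] [-30.9  -9.2]
jawp front [28.8 -8.7] [30.9 -9.2]
jawp rear [-31.5  -1.8] [-30.9  -2.1]
jawp rear [28.7 -1.6] [30.8 -1.9]
plate rear [-0.  -0.6]
plate front [-0.1 -6.1]
rubber front [-0.2 -9.1]
jawp front [ 0.3 17.4]
jawp rear [ 0.4 24.6]
```

```bash
python3 -m crank '[[-0.004,-0.001,0.011,18,17,0,-1],[0,0,0,34,32,0,-1],[0,0,0,34,33,0,-1],[0,0,0,30,28,0,-1],[0,0,0,10,8,15,-1],[0,0,0,0,0,0,-1]]';python3 - <<'E'
from h import *
chk([.4299,.1893,.208],.117+np.pi/2)
snap('scene','s18.png');snap('side','d18.png')
a=tm('d17.png','d18.png',(264,282,286,305));print(a,np.linalg.norm(a[0])/.484)
E
```

```text
t: 24.4
tool_pos: [0.4299, 0.1894, 0.2938]
tool_rot: [0.181, -3.13, -0.005]
contact_force: [-1.3, -0.4, -0.6]
opening: 0.0856
t 24.4 pos [0.4299 0.1894 0.2938] yaw_y 1.6862 tilt turn [ 0.0033 -0.0065  0.    ] F [-1.3 -0.4 -0.6] op 0.0856
turn z -0.0016291335081251024
shift [-0.5 -0.4 85.8]
(array([-0.25,  0.25]), 0.98) 0.730482211969574
```

```bash
python3 -m crank '[[0.003,-0.006,-0.002,0,0,18,-1],[0,0,0,0,0,25,-1],[0,0,0,0,0,20,-1],[0,0,0,0,0,0,-1]]';python3 - <<'E'
from h import *
chk([.4299,.1893,.208],.117+np.pi/2)
E
```

```text
t: 24.83
tool_pos: [0.4384, 0.1879, 0.2382]
tool_rot: [-0.178, 3.119, 0.003]
contact_force: [-0.2, 0.3, -0.7]
opening: 0.0857
t 24.83 pos [0.4384 0.1879 0.2382] yaw_y 1.6846 tilt turn [0.0007 0.0177 0.    ] F [-0.2  0.3 -0.7] op 0.0857
turn z -0.0032208990690569816
shift [ 8.8  2.4 30. ]
```

```bash
python3 -m crank '[[0,0.017,-0.003,9,2.5,3,-1],[0,0,0,0,0,0,-1],[0,0,0,0,0,14,-1],[0,0,0,0,0,0,-1]]';python3 - <<'E'
from h import *
chk([.4299,.1893,.208],.117+np.pi/2)
E
```

```text
t: 25.17
tool_pos: [0.4319, 0.1885, 0.225]
tool_rot: [-0.178, 3.133, 0.002]
contact_force: [-0.8, -0.1, -0.7]
opening: 0.0857
t 25.17 pos [0.4319 0.1885 0.225 ] yaw_y 1.6846 tilt turn [0.001  0.0037 0.    ] F [-0.8 -0.1 -0.7] op 0.0857
turn z -0.0032098562811668785
shift [ 2.   1.1 17. ]
```

```bash
python3 -m crank '[[0,0.004,-0.003,2.5,1,12,-1],[0,0,0,0,0,5,-1],[0,0,0,0,0,0,-1]]';python3 - <<'E'
from h import *
chk([.4299,.1893,.208],.117+np.pi/2);print(cl(ctrl.get_obs()['tool_pos']))
E
```

```text
t: 25.42
tool_pos: [0.4312, 0.1895, 0.2108]
tool_rot: [-0.183, 3.13, 0.004]
contact_force: [0.5, -0.8, 0.1]
opening: 0.0855
t 25.42 pos [0.4312 0.1895 0.2108] yaw_y 1.6874 tilt turn [0.0019 0.0061 0.    ] F [ 0.5 -0.8  0.1] op 0.0855
turn z -0.0003831027240954743
shift [ 1.3 -0.   2.8]
[-99.6 129. ]
```

```bash
python3 -m crank '[[0,0.006,0,1,0,2,-0.6],[0,0,0,0,0,0,-0.4],[0,0,0,0,0,0,-0.2],[0,0,0,0,0,0,-0.1],[0,0,0,0,0,0,-0.1],[0,0,0,0,0,0,-0.1],[0,0,0,0,0,0,-0.1]]' 60;cat >> h.py <<'E'
def jaw(s):
    chk();print('tool',cl(ctrl.get_obs()['tool_pos']))
    snap('scene','s%s.png'%s);snap('side','d%s.png'%s)
    a=tm('d17.png','d%s.png'%s,(264,282,286,305));print('hook adv from d17 mm',a,np.linalg.norm(a[0])/.484*.93*np.sign(a[0][0]))
    print('jawplate scene',tm('s17.png','s%s.png'%s,(342,166,358,197),8),'press plate',tm('s17.png','s%s.png'%s,(334,166,346,199),8))
E
python3 -c "
from h import *
jaw(19)"
```

```text
t: 26.0
tool_pos: [0.4314, 0.1875, 0.2116]
tool_rot: [0.189, -3.136, 0.014]
contact_force: [0.6, 0.7, -1.0]
opening: 0.0473
t 26.0 pos [0.4314 0.1875 0.2116] yaw_y 1.691 tilt turn [-0.0091 -0.0007  0.    ] F [ 0.6  0.7 -1. ] op 0.0473
tool [-99.7 127. ]
hook adv from d17 mm (array([ 0.25, -0.25]), 0.98) 0.6793484571317038
jawplate scene (array([-0.25 ,  0.125]), 0.97) press plate (array([-0.125,  0.   ]), 0.98)
```

```bash
python3 -m crank '[[0,0,0,0,1,0,-0.05],[0,0,0,0,0,0,0],[0,0,0,0,0,0,0],[0,0,0,0,0,0,0]]' 60;
python3 -c "
from h import *
jaw(20)"
```

```text
t: 26.43
tool_pos: [0.4312, 0.1894, 0.2122]
tool_rot: [0.188, -3.135, 0.012]
contact_force: [0.1, 0.7, -0.1]
opening: 0.0429
t 26.43 pos [0.4312 0.1894 0.2122] yaw_y 1.6908 tilt turn [-0.0073 -0.001   0.    ] F [ 0.1  0.7 -0.1] op 0.0429
tool [-99.6 128.9]
hook adv from d17 mm (array([ 0.5  , -0.625]), 0.92) 1.5379404805817536
jawplate scene (array([-0.375,  0.125]), 0.95) press plate (array([-0.125,  0.   ]), 0.98)
```

```bash
python3 -m crank '[[0,0,0,0,1.5,0,0.05],[0,0,0,0,1,0,0.08],[0,0,0,0,0,0,0.08],[0,0,0,0,0,0,0.08]]' 60;
python3 -c "
from h import *
jaw(21)"
```

```text
t: 26.87
tool_pos: [0.4311, 0.1914, 0.2127]
tool_rot: [0.188, -3.135, 0.015]
contact_force: [-0.7, -0.7, 0.8]
opening: 0.0397
t 26.87 pos [0.4311 0.1914 0.2127] yaw_y 1.6903 tilt turn [-0.0095 -0.0018  0.    ] F [-0.7 -0.7  0.8] op 0.0397
tool [-99.5 130.9]
hook adv from d17 mm (array([ 0.75 , -0.875]), 0.86) 2.2144050478518555
jawplate scene (array([-0.5  ,  0.125]), 0.89) press plate (array([-0.25,  0.  ]), 0.95)
```

```bash
python3 -m crank '[[0,0,0,0,1,0,0.12],[0,0,0,0,0.5,0,0.18],[0,0,0,0,0,0,0.22],[0,0,0,0,0,0,0.22],[0,0,0,0,0,0,0.22],[0,0,0,0,0,0,0.22]]' 40;
python3 -c "
from h import *
jaw(22)
snap('wrist','w22.png')
b=cv2.imread('pics/s22.png')[130:225,280:430]
c=cv2.imread('pics/s8.png')[130:225,280:430]
cv2.imwrite('pics/s22z.png',cv2.resize(b,None,fx=5.3,fy=5.3,interpolation=cv2.INTER_CUBIC))
"
```

```text
t: 27.47
tool_pos: [0.4309, 0.1934, 0.2132]
tool_rot: [0.189, -3.135, 0.014]
contact_force: [-2.2, 1.1, 2.0]
opening: 0.0348
t 27.47 pos [0.4309 0.1934 0.2132] yaw_y 1.6913 tilt turn [-0.009  -0.0019  0.    ] F [-2.2  1.1  2. ] op 0.0348
tool [-99.4 132.9]
hook adv from d17 mm (array([ 0.625, -0.75 ]), 0.88) 1.8759122413722078
jawplate scene (array([-0.5  ,  0.125]), 0.92) press plate (array([-0.25,  0.  ]), 0.96)
```

View pics/s22z.png

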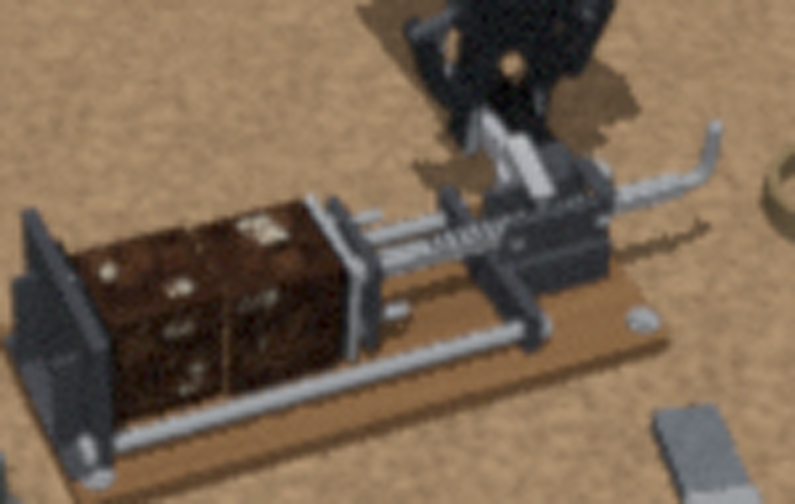

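View pics/w22.png

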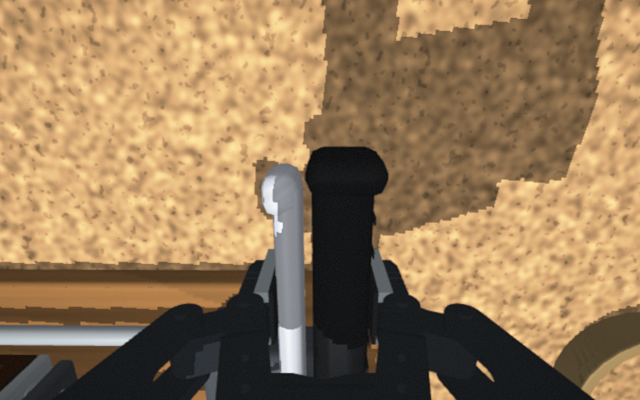

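```bash
python3 - <<'E'
from h import *
L=[cv2.resize(cv2.imread('pics/d%d.png'%i)[265:325,255:305],None,fx=5.2,fy=5.2,interpolation=cv2.INTER_CUBIC)[:,:] for i in (17,19,20,21,22,18)]
cv2.imwrite('pics/hk.png',np.vstack([np.hstack(L[:3]),np.hstack(L[3:])]))
E
```

```text
(no output)
```

View pics/hk.png

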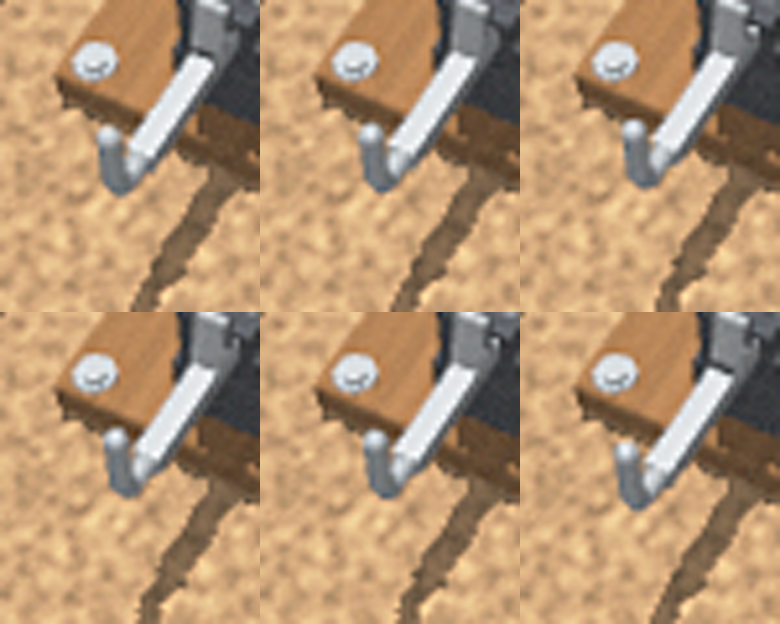

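```bash
python3 - <<'E'
from h import *
for i in (8,11,12,14,15,16,17,18,19,20,21,22):
    im=cv2.imread('pics/d%d.png'%i)[262:330,250:300]
    im=cv2.resize(im,None,fx=8,fy=8,interpolation=cv2.INTER_CUBIC).astype(int)
    b,g,r=im[...,0],im[...,1],im[...,2]
    m=((r-b)<25)&(g>70)
    n,lab,st,ce=cv2.connectedComponentsWithStats(m.astype(np.uint8))
    # component of rod: containing lowest pixels among big comps
    best=max((k for k in range(1,n) if st[k][4]>1500),key=lambda k:st[k][1]+st[k][3])
    ys,xs=np.where(lab==best)
    yb=ys.max(); sel=ys>yb-90
    u=np.array([-.57,.82]) # direction backward along rod
    s=xs*u[0]+ys*u[1]
    # extremes: percentile of projection, left-most x
    print(i,st[best][4],'ymax',yb/8,'xmin',xs.min()/8,'pmax',np.sort(s)[-200:].mean()/8)
E
```

```text
8 28885 ymax 51.875 xmin 15.75 pmax 30.675299999999996
11 26160 ymax 46.375 xmin 19.375 pmax 24.094456249999997
12 26157 ymax 46.375 xmin 19.625 pmax 24.039818749999995
14 24753 ymax 43.625 xmin 21.75 pmax 20.597937499999997
15 24800 ymax 43.5 xmin 21.75 pmax 20.5870875
16 24731 ymax 43.375 xmin 21.75 pmax 20.4095125
17 23502 ymax 40.625 xmin 23.625 pmax 17.061887499999997
18 23918 ymax 41.0 xmin 23.125 pmax 17.76548125
19 23488 ymax 40.0 xmin 23.875 pmax 16.371256250000002
20 23066 ymax 39.125 xmin 24.75 pmax 15.4465625
21 22934 ymax 38.625 xmin 24.75 pmax 14.73919375
22 22879 ymax 38.875 xmin 25.0 pmax 14.9741375
```

```bash
python3 -m crank '[[0,0,0,0,0,0,0.22],[0,0,0,0,0,0,0.22],[0,0,0,0,0,0,0.22],[0,0,0,0,0,0,0.22],[0,0,0,0,0,0,0.22],[0,0,0,0,0,0,0.22],[0,0,0,0,0,0,0.22],[0,0,0,0,0,0,0.22]]' 40; python3 - <<'E'
from h import *
chk()
_,ps=snap('scene','s23.png');_,pd=snap('side','d23.png')
for i in (18,22,23):
    im=cv2.imread('pics/d%d.png'%i)[262:330,250:300]
    im=cv2.resize(im,None,fx=8,fy=8,interpolation=cv2.INTER_CUBIC).astype(int)
    b,g,r=im[...,0],im[...,1],im[...,2]
    m=((r-b)<25)&(g>70)
    n,lab,st,ce=cv2.connectedComponentsWithStats(m.astype(np.uint8))
    best=max((k for k in range(1,n) if st[k][4]>1500),key=lambda k:st[k][1]+st[k][3])
    ys,xs=np.where(lab==best);s=xs*-.57+ys*.82;print(i,np.sort(s)[-200:].mean()/8)
for q,p in (('mushroom1',ps),('whole_block',ps),('coupling',ps),('sprayer',ps),('tape',ps),('brush',ps)):
    print(q,[(np.round(a['centre'],3).tolist(),round(a['confidence'],2)) for a in spotter.mark_of(q,p)[:1]])
E
```

```text
t: 28.28
tool_pos: [0.431, 0.1934, 0.2132]
tool_rot: [0.189, -3.135, 0.014]
contact_force: [-1.6, 1.4, 2.6]
opening: 0.0353
t 28.28 pos [0.431  0.1934 0.2132] yaw_y 1.6912 tilt turn [-0.0089 -0.0019  0.    ] F [-1.6  1.4  2.6] op 0.0353
18 17.76548125
22 14.9741375
23 14.963574999999999
mushroom1 [([0.76, -0.006, 0.002], 0.61)]
whole_block [([0.662, -0.405, -0.002], 0.79)]
coupling []
sprayer [([0.756, -0.193, -0.003], 0.56)]
tape [([0.509, 0.399, 0.002], 0.76)]
brush []
```

View pics/s23.png

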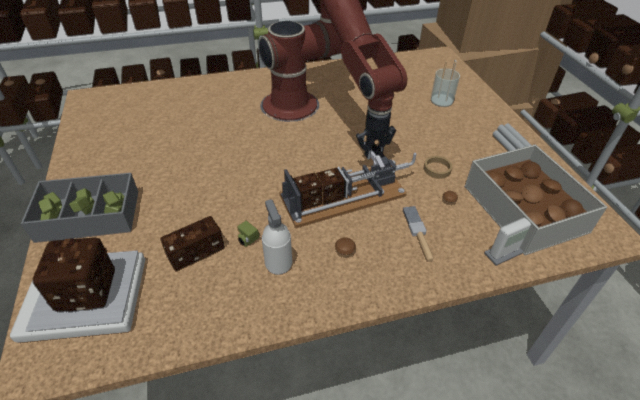

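The hold is steady: the hook and jaw do not move, the halves at (318,187) are pressed together and the other things are where they started. I hand the job in.

```bash
python3 -c "
from station import ctrl
print(ctrl.finish_job())"
```

```text
the job is handed in; nothing more can be done
None
```

The two halves are pressed together in the clamp. I handed the job in at about 28 s with the trigger still held squeezed against the grip.

**What I did:** I stood the loose half upright on the board, its broken face towards the other half's with about 8 mm between them, and let go. Then I pumped the trigger until the halves met and the springs were about half squeezed.

**Last checks:**
- **Springs:** squeezed about 9.5–10 mm of 18. This is worked out from three things:
  - a direct wrist-camera reading of the plate gap, which gave 4.4 mm before the last squeeze;
  - the hook's further travel, about 5.7 mm;
  - the plate spacing in the scene picture, which also gave about 9.7 mm.
- **Hold:** the finger opening was 35 mm, with the trigger parallel to the grip. The hook did not move over the last 0.8 s of holding.
- **Other things:** mushroom1, the whole block, the sprayer and the tape were found within 5 mm of their starting places. The spotter missed the coupling and the brush in the last picture; by eye they look unmoved. I did not ask it for mushroom2 separately.

**What did not go as expected:**
- About every second squeeze moved the jaw by less than 0.4 mm, probably because the pawl just missed the next tooth.
- During the last squeeze the hook slipped back about 0.5 mm, then stayed put.
- Template matching on the hook and plates disagreed by a few mm, so I used the hook outline and the plate gap instead.

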